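Run dispensing caps through the swing-bar height gauge

TASK

Swing the gauge bar clear of the nest and seat every orange cap from the sorting plate flat and fully home in a pocket of its own, rounded end towards the bar's pivot; then gauge them all together by pushing the bar's free end over the caps until it is hard against its go stop, and swing it back fully against its park stop. Finish by standing all the caps upright on the floor of the steel pass tray, with the bar left parked and the other things on the bench left alone. If a cap gets knocked out of place, put it right.

Things in the scene. Friction and masses are not known exactly. Their poses are not given: they have to be found in the camera images.
- cap1: Orange flip-top dispensing cap, upright, about 25 g; starts on the sorting plate. D-shaped from above: 40 mm long (x), 34 mm wide (y) between parallel flat sides, 32 mm tall, flat top. +x points to the rounded end with the small thumb lip; the -x end is flat with square corners. Origin: centre of the underside. One of the three caps may be missing (None).
- cap2: Orange dispensing cap like cap1 (same size, origin and axes); may be missing.
- cap3: Orange dispensing cap like cap1 (same size, origin and axes); may be missing.
- nest: Fixed aluminium gauging nest, 223 x 80 mm, 16 mm thick, with three D-shaped pockets in a row 50 mm apart along its x (the origin is on the table under the middle pocket). +x points along the row to the bar's pivot, away from the robot.
- pocket1 (a point): Centre of the floor of the pocket nearest the robot, axes as the nest. D-shaped like a cap, 1.5 mm larger all round, 8 mm deep: floor 8 mm above the table, rim 16 mm. A cap fits only with its +x along the nest's +x (rounded end towards the pivot); seated, its top is 40 mm above the table.
- pocket2 (a point): Centre of the floor of the middle pocket; as pocket1.
- pocket3 (a point): Centre of the floor of the pocket nearest the pivot; as pocket1.
- pivot (a point): Fixed point on the vertical pivot pin of the gauge bar, 42.5 mm above the table (the bar's underside), 45 mm beyond pocket3 along the nest's +x; axes as the nest. The pin's head reaches 56 mm above the table.
- gauge_bar (a joint): Angle of the level steel bar about its pivot. At q it points from the pivot along (-cos q, sin q) in the nest's x, y. 0 = at the go stop, over the row of pockets, 2.5 mm above seated caps (a cap not down in its pocket blocks it); 1.25 = at the park stop, off to the nest's +y. Turns easily (1 N at the knob), stays where left; starts in between, partly over the pockets.
- bar_knob (a point): Middle of the black upright knob at the bar's free end, 195 mm from the pivot: 14 mm in diameter, from 50.5 to 76.5 mm above the table (this point 63.5 mm). The bar under it is 16 mm wide, 42.5 to 50.5 mm above the table. The go stop is an 8 mm pin on the nest, 50 mm high, beside the bar's closed place, just inwards of the knob.
- pass_tray_in (a point): Centre of the inner floor of the shallow steel pass tray (fixed): inside 112 mm along x by 192 mm along y, floor 4 mm above the table, walls 4 mm thick, their top 22 mm above the table. Empty at the start.
- sort_plate: Dark grey flat sorting plate (fixed), 200 mm (x) by 290 mm (y), 4 mm thick; the caps start on it. Origin: centre of its underside.
- glass_bottle: Bystander, leave it where it is: squat clear glass bottle, 72 mm across, 74 mm tall. Origin: centre of its underside.
- plug_gauge: Bystander, leave it where it is: steel go/no-go plug gauge lying on its side, 110 mm long, 22 mm thick handle. Origin: centre of its underside.
- caliper: Bystander, leave it where it is: digital caliper lying flat, 200 mm long. Origin: centre of its underside.
- tally_counter: Bystander, leave it where it is: round hand tally counter, 46 mm across, 22 mm tall. Origin: centre of its underside.
- marker: Bystander, leave it where it is: marker pen lying down, 130 mm long. Origin: centre of its underside.
- seal_jar: Bystander, leave it where it is: white screw-top jar of seals, 60 mm across, 54 mm tall. Origin: centre of its underside.
Not all that is in view belongs to the job. Leave any green look-alike of the part that bears pass_tray_in alone. Leave any purple look-alike of the cap3 alone.

How it is judged (in metres and radians):
On the way, in this order (a step that is already met when the one before it is completed fails the run):
1. every cap is seated flat in a pocket of the nest (angle between each of cap1, cap2, cap3's own z axis and vertical below 0.06 rad and ((horizontal distance between cap1 and pocket1 below 0.004 m and z of cap1 in the frame of pocket1 below 0.002 m) or (horizontal distance between cap1 and pocket2 below 0.004 m and z of cap1 in the frame of pocket2 below 0.002 m) or (horizontal distance between cap1 and pocket3 below 0.004 m and z of cap1 in the frame of pocket3 below 0.002 m)) and ((horizontal distance between cap2 and pocket1 below 0.004 m and z of cap2 in the frame of pocket1 below 0.002 m) or (horizontal distance between cap2 and pocket2 below 0.004 m and z of cap2 in the frame of pocket2 below 0.002 m) or (horizontal distance between cap2 and pocket3 below 0.004 m and z of cap2 in the frame of pocket3 below 0.002 m)) and ((horizontal distance between cap3 and pocket1 below 0.004 m and z of cap3 in the frame of pocket1 below 0.002 m) or (horizontal distance between cap3 and pocket2 below 0.004 m and z of cap3 in the frame of pocket2 below 0.002 m) or (horizontal distance between cap3 and pocket3 below 0.004 m and z of cap3 in the frame of pocket3 below 0.002 m))), for 0.2 s.
2. the gauge bar is against its go stop, with every cap seated under it (all of step 1 and value of joint gauge_bar below 0.03 rad), for 0.2 s.
3. the gauge bar is back against its park stop (value of joint gauge_bar above 1.21 rad), for 0.2 s.
At the end, for the whole second after the job is handed in: Every cap was seated (within 4 mm of a pocket centre and 2 mm of its floor) while the bar stood at the go stop (below 0.03 rad); now every cap stands upright (0.1 rad) and still on the pass tray floor (3 mm), and the bar is at its park stop (above 1.21 rad) (x of cap1 in the frame of pass_tray_in between -0.05 and 0.05 m and y of cap1 in the frame of pass_tray_in between -0.09 and 0.09 m and z of each of cap1, cap2, cap3 in the frame of pass_tray_in below 0.003 m and angle between each of cap1, cap2, cap3's own z axis and vertical below 0.1 rad and linear speed of each of cap1, cap2, cap3 below 0.02 m/s and x of cap2 in the frame of pass_tray_in between -0.05 and 0.05 m and y of cap2 in the frame of pass_tray_in between -0.09 and 0.09 m and x of cap3 in the frame of pass_tray_in between -0.05 and 0.05 m and y of cap3 in the frame of pass_tray_in between -0.09 and 0.09 m and value of joint gauge_bar above 1.21 rad and velocity of joint gauge_bar between -0.05 and 0.05 rad/s); the robot touches nothing.
It fails at once if a bystander (bottle, plug gauge, caliper, tally counter, marker or jar) is moved more than 3 cm (distance of any of glass_bottle, plug_gauge, caliper, tally_counter, marker, seal_jar from where it was at the start of the episode above 0.03 m).
Of cap1, cap2, cap3 only 2 to 3 are there at a start; the rules pass over those that are not, and their reading is None.
At some moment in a run one of cap1, cap2, cap3 may be knocked a few centimetres aside while the robot is not near it.
It also fails if it takes over 210 s, if anything falls off the work surface, if the arm or the gripper's body presses on something with over 40 N, if the wrist force passes 120 N, or if a joint passes its speed limit or range.

ROBOT

A 6-joint arm with a two-finger parallel gripper is mounted at the origin on the work surface. World frame = base frame: x ahead of the robot, y to its left, z up, the work surface at z = 0. Lengths are in mm, angles in rad, forces in N, time in s.
With the tool pointing down it reaches from about 300 to 850 mm from the base axis. Payload 5.4 kg.
Tool frame: the origin (TCP) lies between the finger pads; the fingertips stand 8 mm ahead of it and the grasp point (between the pads) lies 11 mm behind it (bot.nose_length is the distance from the TCP to the fingertips, in mm); z points along the fingers, y is the line along which they close (so a half turn about z gives the same grasp; the last joint's range is limited). The gripper opens to 85 mm and grips with 20 to 120 N. Pads are 22 mm wide; open, the fingers measure 114 mm over their backs; the gripper's body (76 mm by 85 mm) begins 54 mm behind the grasp point. The pads swing forward as they close: fully open they stand 13 mm farther back than shut.
Start: joints at [-1.334, 0.158, 1.597, -0, 1.386, -0.21], TCP at [248.422, -518.548, 218.199] pointing down, gripper open.
Joint ranges: [-2.91, 2.91], [-0.94, 2.29], [0.18, 2.7], [-1.29, 4.43], [0.17, 2.64], [-3, 3]. Speed limits (rad/s): [2.57, 2.57, 3.14, 3.14, 3.14, 3.14].

INTERFACE

Orientations are given as a unit quaternion [x, y, z, w].
In Python, from rig import telemetry, optics, workorder, bot gives the robot as it stands. The module is installed in compiled form; this text tells all that it offers.
- The arm moves only by the tool play_rows, never from a script. Its argument "rows" is a list of rows, each a list of 3 entries, a list of its own where there are three numbers: the shift along the world's x, y, z each as a share of 0.2 m, from -1 to 1, then the turn, a rotation vector about the world's x, y, z each as a share of 0.5 rad, from -1 to 1, then the gripper's target within -1 to 1 (shut at 1, half-way at 0, fully open at -1). In form: [[[x, y, z], [ax, ay, az], gripper], ...]. A call has exactly 10 rows; each row is the pose to reach, as a shift and turn from the pose commanded when the call began; what a row does not reach only later rows make up. A row lasts 1/12 s, in which the tool goes at most 41.7 mm and 7.16 degrees, less where a joint would pass 70% of its speed; a pose out of reach is approached as far as the arm can. A call with a number of a shift or a turn outside -1 to 1 is refused whole. A call with a gripper value outside its range is refused whole. The fingers move at their own pace and stop on an object; "force" is the grip in N (left out, the last holds). Time passes only in rows, so rows that repeat a pose let the fingers close, or fill a call up. It gives the time, the measured TCP pose, the force, the opening and the grip force at its end, in the units of the state.
- telemetry.read_state(): the state, without advancing time (a new reading comes with each control period).
- optics.read_camera(name): name is "scene" or "top" or "wrist"; returns the picture (384x512x3 uint8, red, green, blue); there is no depth.
- optics.calibration(name): a dict with "intrinsics" (3x3 intrinsics, pixels), "world_to_cam" (4x4, takes a point from world to camera coordinates); the wrist camera has in their place "T_tool_cam" (4x4, takes a point from camera to tool coordinates, whose origin is the TCP and whose axes are the flange's). Camera axes: x right, y down, z forward; pixel columns grow to the right and rows downward; lengths in mm; the calibration is good to about 2 mm. The wrist camera is an equidistant fisheye: a pixel r from the principal point sees the ray r / f radians off the axis. A picture is of the moment at which its call begins: read the wrist's pose just before it. calibration takes no time and is no camera call.
- workorder.finish_job(): hands the job in; it is judged then, once.
The state is a dict: "time_s": time; "qpos": joint angles; "qd": joint speeds; "joint_efforts": joint torques, N m; "ee_pos": TCP position; "eef_rot": TCP orientation; "wrist_force": force on the tool from outside, world axes, zero at the start; "wrist_torque": the same for the moment, N m; "grip_width": finger opening in mm; "grip_force": force on a finger pad.
Only numpy, scipy, OpenCV 4.12 (cv2) and the standard library are available. Lean on these libraries where they do the work, as an engineer would, in place of code of your own. Each camera call takes 0.05 s, during which the arm holds its last target. There are 200 camera calls.

## Working session

There is one attempt and no reset: what is moved stays moved. The work goes in short steps, Python scripts to look and compute and a tool call to move; the robot and the scene stay as the last step left them, time stands still between calls to the robot, and variables do not carry over. Pictures are saved under pics/ and viewed, at most 14 in all, crops included, and the job is handed in when it is done.

Besides the shell and the picture viewer there is one more tool, called after "Call:" as name([rows], argument=value, ...), one row to a line, values as JSON. play_rows: Moves the arm, as the interface text tells. Shift numbers are shares of 0.2 m and turn numbers shares of 0.5 rad, none past 1 either way. Its arguments: {"type":"object","properties":{"rows":{"type":"array","items":{"type":"array"}},"force":{"type":"number"}},"required":["rows"]}

```bash
mkdir -p pics
cat > h.py <<'E'
import numpy as np, cv2
from rig import telemetry, optics, workorder, bot
def snap(n,f,crop=None,s=1):
    im=optics.read_camera(n); 
    o=im if crop is None else im[crop[1]:crop[3],crop[0]:crop[2]]
    cv2.imwrite('pics/'+f,cv2.cvtColor(cv2.resize(o,None,fx=s,fy=s,interpolation=cv2.INTER_CUBIC),cv2.COLOR_RGB2BGR)); return im
def ray(n,uv,z):
    c=optics.calibration(n);K=np.array(c['intrinsics']);T=np.array(c['world_to_cam'])
    R,t=T[:3,:3],T[:3,3]
    d=R.T@np.linalg.inv(K)@np.array([uv[0],uv[1],1.]);o=-R.T@t
    return o+d*(z-o[2])/d[2]
def proj(n,P):
    c=optics.calibration(n);K=np.array(c['intrinsics']);T=np.array(c['world_to_cam'])
    p=T[:3,:3]@np.array(P,float)+T[:3,3];p=K@p;return p[:2]/p[2]
E
python3 - <<'E'
from h import *
a=snap('top','top0.png',s=1.5);b=snap('scene','scene0.png',s=1.5)
np.save('top0.npy',a);np.save('scene0.npy',b)
for n in('top','scene'):
    c=optics.calibration(n);print(n,np.round(c['intrinsics'],1).tolist(),np.round(c['world_to_cam'],3).tolist())
print(np.round(optics.calibration('wrist')['T_tool_cam'],3).tolist(),telemetry.read_state())
E
```

```text
top [[436.3, 0.0, 254.9], [0.0, 436.3, 193.9], [0.0, 0.0, 1.0]] [[0.015, -1.0, -0.022, 10.615], [-0.98, -0.011, -0.196, 540.081], [0.196, 0.025, -0.98, 1241.348], [0.0, 0.0, 0.0, 1.0]]
scene [[460.5, 0.0, 252.4], [0.0, 460.5, 194.9], [0.0, 0.0, 1.0]] [[0.555, 0.832, 0.006, -281.718], [0.572, -0.377, -0.729, -248.117], [-0.604, 0.408, -0.685, 1618.251], [0.0, 0.0, 0.0, 1.0]]
[[0.0, -0.955, -0.297, 75.383], [1.0, -0.0, 0.001, -0.599], [-0.001, -0.297, 0.955, -156.304], [0.0, 0.0, 0.0, 1.0]] {'time_s': 0.1, 'qpos': array([-1.33408811e+00,  1.59020127e-01,  1.59811781e+00,  2.99314858e-05,
        1.38621785e+00, -2.10099721e-01]), 'qd': array([ 0.00176211, -0.00069791, -0.00153924,  0.00074234, -0.00177078,
        0.00056042]), 'joint_efforts': array([ 1.94019503e-04, -3.96990430e+01, -3.32338321e+01, -2.64951796e-04,
        4.15229268e-03, -1.59221798e-05]), 'ee_pos': array([ 248.30352032, -517.9881679 ,  217.29046597]), 'eef_rot': array([ 9.75149183e-01,  2.21547498e-01,  2.97954314e-06, -8.81686148e-04]), 'wrist_force': array([ 0.98468549, -0.86373921,  0.77387388]), 'wrist_torque': array([-0.04275247,  0.01872971,  0.00663347]), 'grip_force': 0.0, 'grip_width': 85.31439054083044}
```

View pics/top0.png

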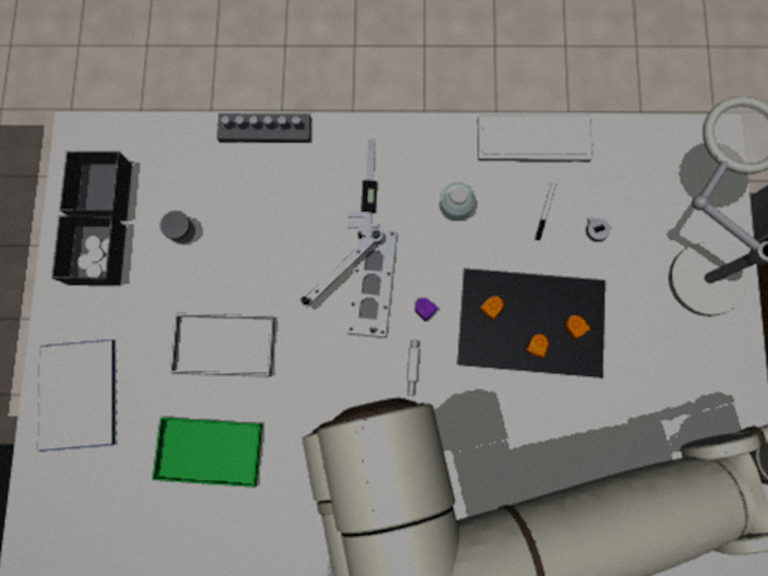

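View pics/scene0.png

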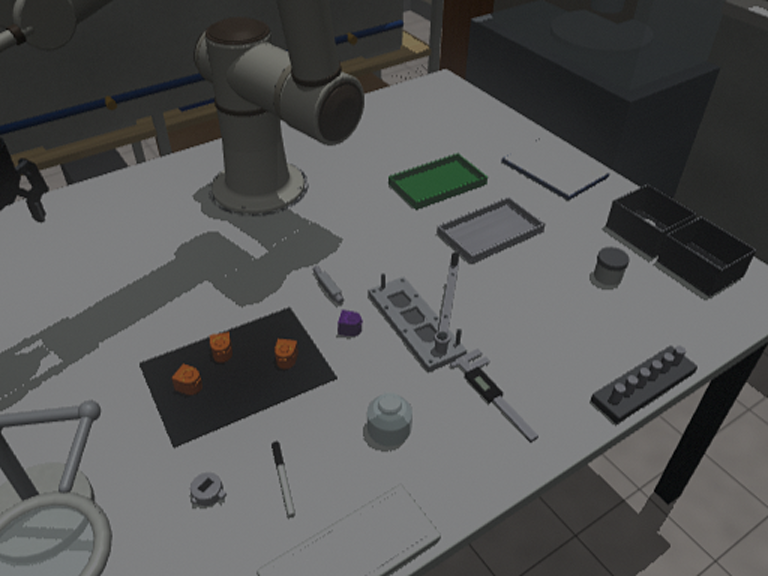

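The top view (1.5x) shows three orange caps on the plate at about (492,306), (577,325) and (539,345). The nest is around (372,285), with the bar running from the pivot at (379,238) to the knob at (306,301), and the steel tray is at (224,345). The scene view agrees, and the purple cap and green tray are decoys. Next I'll take coarse measurements.

```bash
cat >> h.py <<'E'
from scipy.optimize import minimize
def Dpts():
    a=np.linspace(-np.pi/2,np.pi/2,15)
    return np.array([[-20,-17],*np.c_[3+17*np.cos(a),17*np.sin(a)],[-20,17]])
def dsil(pf,x,y,yaw,z0,S=8,shape=(384,512),box=None):
    c,s=np.cos(yaw),np.sin(yaw);p=Dpts()@np.array([[c,s],[-s,c]])+[x,y]
    P=[pf([*q,z]) for q in p for z in(z0,z0+32)]
    return cv2.convexHull(np.array(P,np.float32))[:,0]
def hullmask(h,x0,y0,w,hh,S=8):
    m=np.zeros((hh*S,w*S),np.uint8)
    cv2.fillPoly(m,[np.round(((h-[x0,y0]+.5)*S-.5)*16).astype(np.int32)],255,shift=4)
    return cv2.resize(m,(w,hh),interpolation=cv2.INTER_AREA)/255.
def fitcap(mask,pf,x,y,z0,yaws=np.arange(0,6.28,.35)):
    ys,xs=np.nonzero(mask);x0,y0=xs.min()-8,ys.min()-8;w,hh=xs.max()-x0+9,ys.max()-y0+9
    M=mask[y0:y0+hh,x0:x0+w].astype(float)
    f=lambda v:np.abs(hullmask(dsil(pf,v[0],v[1],v[2]/20,z0),x0,y0,w,hh)-M).sum()
    best=min((minimize(f,[x,y,a*20],method='Nelder-Mead',options=dict(initial_simplex=np.array([x,y,a*20])+np.array([[0,0,0],[4,0,0],[0,4,0],[0,0,4]]),xatol=.05,fatol=.01)) for a in yaws),key=lambda r:r.fun)
    return best.x[0],best.x[1],best.x[2]/20,best.fun,M.sum()
def orange(im):
    h=cv2.cvtColor(im,cv2.COLOR_RGB2HSV)
    return ((h[...,0]>3)&(h[...,0]<22)&(h[...,1]>150)&(h[...,2]>50)).astype(np.uint8)
E
python3 - <<'E'
from h import *
print('wristK',np.round(optics.calibration('wrist')['intrinsics'],1).tolist(), optics.calibration('wrist').keys())
for n in('top','scene'):
    im=np.load(n+'0.npy');n_,L,st,ce=cv2.connectedComponentsWithStats(orange(im))
    for i in range(1,n_):
        if st[i,4]<30 or not (100<ce[i][1]<300 and 80<ce[i][0]<420):continue
        p=ray(n,ce[i],20)
        print(n,st[i],ce[i].round(1),p.round(1),np.round(fitcap((L==i),lambda P:proj(n,P),p[0],p[1],4),2))
T=lambda uv,z:ray('top',np.array(uv)/1.5-.17,z).round(1)
print('nest corners z16',[T(u,16) for u in((361,232),(397,233),(387,336),(348,333))])
print('pockets z8',[T(u,8) for u in((374,260),(371,284),(369,309))])
print('pivot z56',T((379,237),56),'knob z76',T((306,300),76))
print('tray inner top',[T(u,22) for u in((176,315),(274,317),(270,375),(173,372))])
print('plate',[T(u,4) for u in((464,269),(606,280),(603,376),(458,363))])
print('counter',T((598,230),20),'bottle',T((457,201),40),'plug',T((413,367),11),'purple',T((426,308),16),'caliper jaw',T((356,222),8))
a=cv2.resize(np.load('top0.npy')[140:235,195:275],None,fx=6,fy=6,interpolation=cv2.INTER_CUBIC)
cv2.imwrite('pics/nest0.png',a[...,::-1])
E
```

```text
wristK [[297.3, 0.0, 251.7], [0.0, 297.3, 194.2], [0.0, 0.0, 1.0]] dict_keys(['intrinsics', 'T_tool_cam'])Traceback (most recent call last):
  File "<stdin>", line 8, in <module>
  File "h.py", line 31, in fitcap
    best=min((minimize(f,[x,y,a*20],method='Nelder-Mead',options=dict(initial_simplex=np.array([x,y,a*20])+np.array([[0,0,0],[4,0,0],[0,4,0],[0,0,4]]),xatol=.05,fatol=.01)) for a in yaws),key=lambda r:r.fun)
  File "h.py", line 31, in <genexpr>
    best=min((minimize(f,[x,y,a*20],method='Nelder-Mead',options=dict(initial_simplex=np.array([x,y,a*20])+np.array([[0,0,0],[4,0,0],[0,4,0],[0,0,4]]),xatol=.05,fatol=.01)) for a in yaws),key=lambda r:r.fun)
              ~~~~~~~~^^^^^^^^^^^^^^^^^^^^^^^^^^^^^^^^^^^^^^^^^^^^^^^^^^^^^^^^^^^^^^^^^^^^^^^^^^^^^^^^^^^^^^^^^^^^^^^^^^^^^^^^^^^^^^^^^^^^^^^^^^^^^^^^^^^^^^^^^^^^^^^^^^^^^^
    res = _minimize_neldermead(fun, x0, args, callback, bounds=bounds,
                               **options)
    fxcc = func(xcc)
    fx = function(np.copy(x), *(wrapper_args + args))
  File "h.py", line 30, in <lambda>
    f=lambda v:np.abs(hullmask(dsil(pf,v[0],v[1],v[2]/20,z0),x0,y0,w,hh)-M).sum()
                               ~~~~^^^^^^^^^^^^^^^^^^^^^^^^^
  File "h.py", line 21, in dsil
    P=[pf([*q,z]) for q in p for z in(z0,z0+32)]
       ~~^^^^^^^^
  File "<stdin>", line 8, in <lambda>
  File "h.py", line 13, in proj
    c=optics.calibration(n);K=np.array(c['intrinsics']);T=np.array(c['world_to_cam'])
ValueError: time passes only in moves, steps and waits
```

View pics/nest0.png

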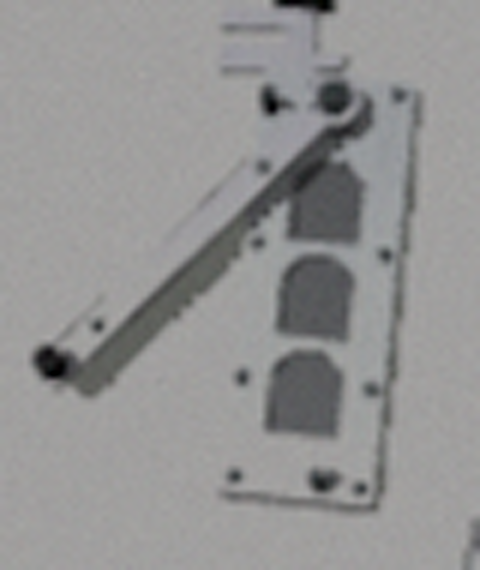

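The crop shows pocket centres at about (303,393), (316,298) and (326,203) in 6x pixels. The bar crosses the corner of pocket 3 (q≈0.73), with the knob at (48,358). I'll move over to the knob.

Call:
play_rows([
  [[0.05,0.12,0],[0,0,0.12],0],
  [[0.11,0.28,0],[0,0,0.27],0],
  [[0.18,0.46,0],[0,0,0.44],0],
  [[0.25,0.64,0],[0,0,0.62],0],
  [[0.3,0.78,0],[0,0,0.75],0],
  [[0.335,0.855,0],[0,0,0.825],0],
  [[0.335,0.855,0],[0,0,0.825],0],
  [[0.335,0.855,0],[0,0,0.825],0],
  [[0.335,0.855,0],[0,0,0.825],0],
  [[0.335,0.855,0],[0,0,0.825],0],
], force=30)

```text
time_s: 0.93
ee_pos: [315.0, -348.5, 218.1]
eef_rot: [0.909, 0.416, -0.0, -0.0]
wrist_force: [-0.8, -0.4, 0.0]
grip_width: 42.6
grip_force: 0.0
```

Call:
play_rows([
  [[0.05,0.12,0],[0,0,0.12],0],
  [[0.11,0.28,0],[0,0,0.27],0],
  [[0.18,0.46,0],[0,0,0.44],0],
  [[0.25,0.64,0],[0,0,0.62],0],
  [[0.3,0.78,0],[0,0,0.75],0],
  [[0.335,0.855,0],[0,0,0.825],0],
  [[0.335,0.855,0],[0,0,0.825],0],
  [[0.335,0.855,0],[0,0,0.825],0],
  [[0.335,0.855,0],[0,0,0.825],0],
  [[0.335,0.855,0],[0,0,0.825],0],
])

```text
time_s: 1.77
ee_pos: [382.1, -177.9, 218.2]
eef_rot: [0.805, 0.593, -0.0, -0.0]
wrist_force: [-1.0, 0.0, -0.7]
grip_width: 42.7
grip_force: 0.0
```

Call:
play_rows([
  [[0.05,0.12,0],[0,0,0.12],0],
  [[0.11,0.28,0],[0,0,0.27],0],
  [[0.18,0.46,0],[0,0,0.44],0],
  [[0.25,0.64,0],[0,0,0.62],0],
  [[0.3,0.78,0],[0,0,0.75],0],
  [[0.335,0.855,0],[0,0,0.825],0],
  [[0.335,0.855,0],[0,0,0.825],0],
  [[0.335,0.855,0],[0,0,0.825],0],
  [[0.335,0.855,0],[0,0,0.825],0],
  [[0.335,0.855,0],[0,0,0.825],0],
])

```text
time_s: 2.6
ee_pos: [449.2, -7.0, 218.1]
eef_rot: [0.667, 0.745, -0.0, 0.0]
wrist_force: [0.3, -0.1, 0.5]
grip_width: 42.6
grip_force: 0.0
```

Call:
play_rows([
  [[0.05,0.12,0],[0,0,0.12],0],
  [[0.11,0.28,0],[0,0,0.27],0],
  [[0.18,0.46,0],[0,0,0.44],0],
  [[0.25,0.64,0],[0,0,0.62],0],
  [[0.3,0.78,0],[0,0,0.75],0],
  [[0.335,0.855,0],[0,0,0.825],0],
  [[0.335,0.855,0],[0,0,0.825],0],
  [[0.335,0.855,0],[0,0,0.825],0],
  [[0.335,0.855,0],[0,0,0.825],0],
  [[0.335,0.855,0],[0,0,0.825],0],
])

```text
time_s: 3.43
ee_pos: [516.3, 163.9, 218.2]
eef_rot: [0.5, 0.866, -0.0, 0.0]
wrist_force: [-0.2, -0.3, -0.8]
grip_width: 42.5
grip_force: 0.0
```

Run:
```python
from h import *
W=wristpose();s=telemetry.read_state();im=snap('wrist','w1.png',s=1.5);np.save('w1.npy',im);np.save('W1.npy',W)
print(s['time_s'],s['ee_pos'],s['eef_rot'],s['grip_width'])
```

```text
3.4333 [516.32169402 163.93011202 218.22339621] [ 5.00116976e-01  8.65957834e-01 -1.96698177e-04  4.23934908e-05] 42.51544221777937
```

View pics/w1.png

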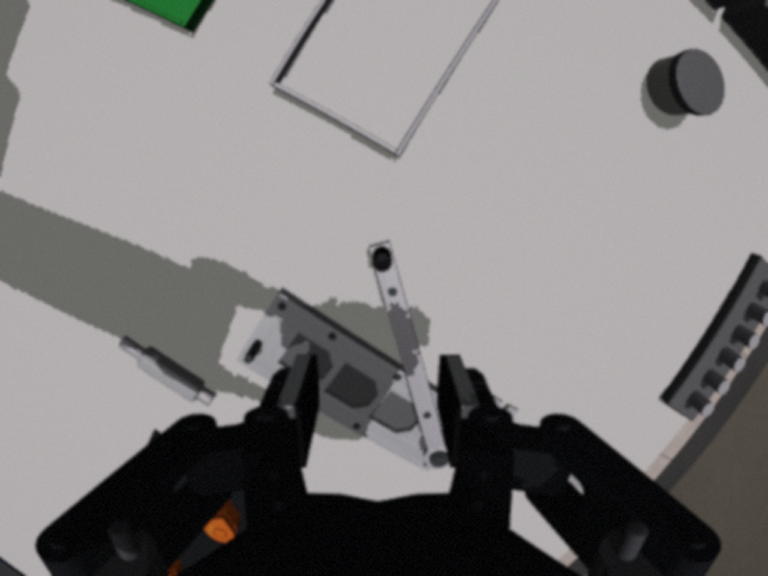

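The wrist view shows the knob top at (381,257), the pivot pin at (438,459), pockets at (305,355), (352,385) and (398,410), and the tray at the top.

Run:
```python
from h import *
W=np.load('W1.npy')
p=lambda u,z:wray(W,(np.array(u)-.25)/1.5,z).round(1)
print('knob',p((381,256),76.5),'pivot',p((438,459),56),'p1 rim..',p((305,355),16),p((352,385),16),p((398,410),16))
print('nest cnr',p((284,289),16),'tray cnr',p((272,84),22),p((398,156),22))
```

```text
knob [513.4 172.7  76.5] pivot [653.5  34.1  56. ] p1 rim.. [506.9  49.   16. ] [558.   43.7  16. ] [608.6  41.4  16. ]
nest cnr [463.2  95.1  16. ] tray cnr [375.1 241.3  22. ] [491.  238.4  22. ]
```

Call:
play_rows([
  [[-0.01,0.03,-0.1],[0,0,0],0],
  [[-0.01,0.03,-0.25],[0,0,0],0],
  [[-0.01,0.03,-0.4],[0,0,0],0],
  [[-0.01,0.03,-0.52],[0,0,0],0],
  [[-0.01,0.03,-0.62],[0,0,0],0],
  [[-0.01,0.03,-0.69],[0,0,0],0],
  [[-0.01,0.03,-0.73],[0,0,0],0],
  [[-0.01,0.03,-0.755],[0,0,0],0],
  [[-0.01,0.03,-0.755],[0,0,0],0],
  [[-0.01,0.03,-0.755],[0,0,0],0],
])

```text
time_s: 4.32
ee_pos: [515.1, 171.2, 68.1]
eef_rot: [0.499, 0.867, 0.0, 0.001]
wrist_force: [-0.1, -0.4, 0.5]
grip_width: 42.6
grip_force: 0.0
```

Run:
```python
from h import *
W=wristpose();s=telemetry.read_state();im=snap('wrist','w2.png',s=1.2);np.save('w2.npy',im);np.save('W2.npy',W)
print(s['time_s'],s['ee_pos'],s['wrist_force'],wproj(W,[514.3,170,76.5])*1.2)
```

```text
4.3167 [515.06529428 171.24848788  68.06163196] [-0.08455505 -0.43218711  0.52906084] [299.98947298 296.82691674]
```

View pics/w2.png

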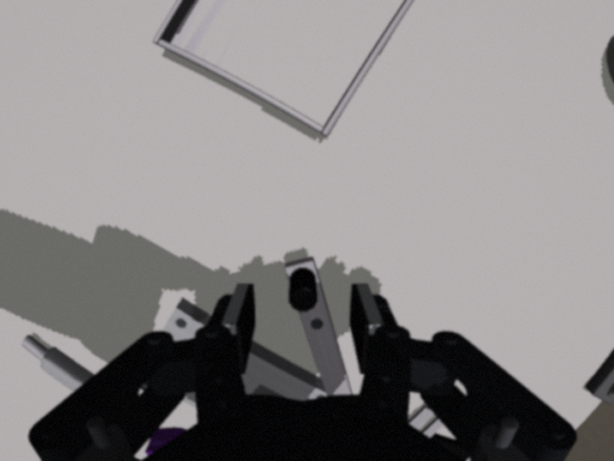

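Run:
```python
from h import *
W=np.load('W2.npy')
print(wray(W,(np.array((302,281))-.1)/1.2,76.5))
k=wray(W,(np.array((302,281))-.1)/1.2,76.5)[:2]
piv=np.array([653.,33.]);y=-.075
c,s=np.cos(y),np.sin(y)
for q in(.73,.85,1,1.1,1.2,1.25,1.3):
    a=195*np.array([-np.cos(q),np.sin(q)]);print(q,(piv+[c*a[0]-s*a[1],s*a[0]+c*a[1]]).round(1))
```

```text
[510.9495855  177.54874299  76.5       ]
0.73 [517.8 173.6]
0.85 [535.6 188.7]
1 [560.2 204.5]
1.1 [577.8 212.9]
1.2 [596.2 219.5]
1.25 [605.6 222.1]
1.3 [615.1 224.3]
```

Call:
play_rows([
  [[0.03,0.05,0],[0,0,0],0],
  [[0.07,0.08,0],[0,0,0],0],
  [[0.12,0.11,0],[0,0,0],0],
  [[0.165,0.135,0],[0,0,0],0],
  [[0.22,0.17,0],[0,0,0],0],
  [[0.26,0.19,0],[0,0,0],0],
  [[0.3,0.21,0],[0,0,0],0],
  [[0.34,0.235,0],[0,0,0],0],
  [[0.376,0.25,0],[0,0,0],0],
  [[0.4,0.26,0],[0,0,0],0],
])

```text
time_s: 5.2
ee_pos: [595.8, 223.8, 68.3]
eef_rot: [0.499, 0.867, 0.001, 0.001]
wrist_force: [-0.0, 0.6, 1.5]
grip_width: 42.7
grip_force: 0.0
```

Call:
play_rows([
  [[0.02,0.01,0],[0,0,0],0],
  [[0.04,0.016,0],[0,0,0],0],
  [[0.06,0.02,0],[0,0,0],0],
  [[0.075,0.025,0],[0,0,0],0],
  [[0.09,0.03,0],[0,0,0],0],
  [[0.1,0.032,0],[0,0,0],0],
  [[0.11,0.034,0],[0,0,0],0],
  [[0.115,0.036,0],[0,0,0],0],
  [[0.12,0.038,0],[0,0,0],0],
  [[0.12,0.038,0],[0,0,0],0],
])

```text
time_s: 6.03
ee_pos: [618.5, 231.1, 67.2]
eef_rot: [0.499, 0.867, 0.0, 0.0]
wrist_force: [0.6, 0.5, 0.5]
grip_width: 42.5
grip_force: 0.0
```

Run:
```python
from h import *
s=telemetry.read_state();print(s['ee_pos'],s['wrist_force'])
W=wristpose();im=snap('wrist','w3.png',s=1.2)
```

```text
[618.5167914  231.09465873  67.19796892] [0.64095373 0.53949857 0.52932106]
```

Call:
play_rows([
  [[0.008,0.002,0],[0,0,0],0],
  [[0.016,0.004,0],[0,0,0],0],
  [[0.024,0.006,0],[0,0,0],0],
  [[0.03,0.007,0],[0,0,0],0],
  [[0.03,0.007,0],[0,0,0],0],
  [[0.03,0.007,0],[0,0,0],0],
  [[0.03,0.007,0],[0,0,0],0],
  [[0.03,0.007,0],[0,0,0],0],
  [[0.03,0.007,0],[0,0,0],0],
  [[0.03,0.007,0],[0,0,0],0],
])

```text
time_s: 6.92
ee_pos: [624.4, 232.5, 67.2]
eef_rot: [0.499, 0.867, -0.0, -0.0]
wrist_force: [-0.1, -0.2, -0.1]
grip_width: 42.5
grip_force: 0.0
```

Run:
```python
from h import *
s=telemetry.read_state();print(s['ee_pos'],s['wrist_force'])
W=wristpose();im=snap('wrist','w3.png',s=1.2);np.save('W3.npy',W)
```

```text
[624.36051335 232.46185862  67.19912101] [-0.12767379 -0.23643383 -0.08488947]
```

View pics/w3.png

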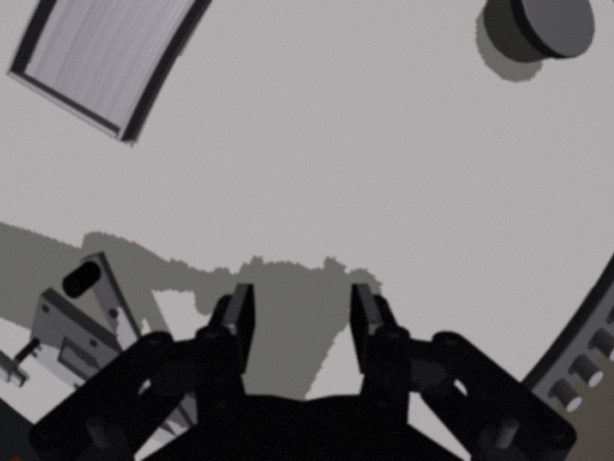

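The bar did not follow: the knob shows at about (70,288), far to the left of the fingers, so the pads slipped past it. I'll compute where it is now.

Run:
```python
from h import *
W=np.load('W3.npy')
for u,z in(((70,288),76.5),((94,266),50.5),((98,253),50.5)): print(wray(W,(np.array(u)-.1)/1.2,z))
print(wproj(W,[624.4,232.5,67.2])*1.2,wproj(W,[624.4,232.5,59])*1.2)
```

```text
[515.80066771 168.91753742  76.5       ]
[515.80011004 171.75446878  50.5       ]
[515.80564763 181.43299648  50.5       ]
[302.82187535 287.53016358] [302.79133361 280.44898719]
```

Run:
```python
from h import *
T=np.array(cal('wrist')['T_tool_cam'])
for x in(-11,0,11):
  for z in(8,0,-5,-11,-20): print(x,z,[(wproj(T,[x,y,z])*1.2).round(0).tolist() for y in(-21.3,21.3,-7,7)])
print(bot.nose_length)
im=cv2.imread('pics/w3.png');cv2.imwrite('pics/w3c.png',cv2.resize(im[270:400,190:420],None,fx=3,fy=3,interpolation=cv2.INTER_CUBIC))
```

```text
-11 8 [[262.0, 299.0], [344.0, 299.0], [289.0, 300.0], [316.0, 300.0]]
-11 0 [[260.0, 307.0], [345.0, 307.0], [289.0, 307.0], [317.0, 307.0]]
-11 -5 [[259.0, 312.0], [346.0, 312.0], [288.0, 312.0], [317.0, 312.0]]
-11 -11 [[258.0, 318.0], [348.0, 318.0], [288.0, 319.0], [318.0, 318.0]]
-11 -20 [[256.0, 328.0], [350.0, 328.0], [287.0, 329.0], [318.0, 329.0]]
0 8 [[261.0, 280.0], [345.0, 280.0], [289.0, 281.0], [317.0, 281.0]]
0 0 [[259.0, 287.0], [346.0, 287.0], [288.0, 288.0], [317.0, 288.0]]
0 -5 [[258.0, 292.0], [348.0, 292.0], [288.0, 292.0], [318.0, 292.0]]
0 -11 [[256.0, 298.0], [349.0, 298.0], [287.0, 298.0], [318.0, 298.0]]
0 -20 [[254.0, 307.0], [351.0, 307.0], [287.0, 308.0], [319.0, 308.0]]
11 8 [[260.0, 260.0], [346.0, 260.0], [289.0, 260.0], [317.0, 260.0]]
11 0 [[258.0, 267.0], [347.0, 267.0], [288.0, 267.0], [317.0, 267.0]]
11 -5 [[257.0, 271.0], [349.0, 271.0], [288.0, 271.0], [318.0, 271.0]]
11 -11 [[255.0, 276.0], [350.0, 276.0], [287.0, 276.0], [318.0, 276.0]]
11 -20 [[253.0, 285.0], [353.0, 285.0], [286.0, 285.0], [319.0, 285.0]]
8.0
```

View pics/w3c.png

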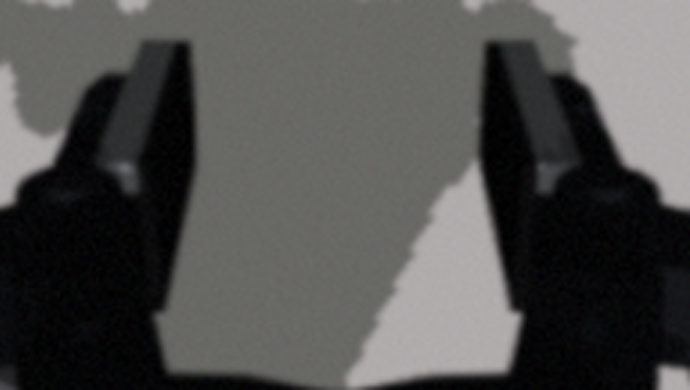

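The tip edges in the crop project to about 19 mm behind the TCP at this opening, so the fingers passed over the knob. I'll check where the tips are at other openings.

Call:
play_rows([
  [[0,0,0],[0,0,0],1],
  [[0,0,0],[0,0,0],1],
  [[0,0,0],[0,0,0],1],
  [[0,0,0],[0,0,0],1],
  [[0,0,0],[0,0,0],1],
  [[0,0,0],[0,0,0],1],
  [[0,0,0],[0,0,0],1],
  [[0,0,0],[0,0,0],1],
  [[0,0,0],[0,0,0],1],
  [[0,0,0],[0,0,0],1],
])

```text
time_s: 7.8
ee_pos: [624.4, 232.4, 67.2]
eef_rot: [0.499, 0.867, -0.0, 0.0]
wrist_force: [-0.3, -0.4, -0.8]
grip_width: -0.1
grip_force: 0.0
```

Run:
```python
from h import *
snap('wrist','g1.png')
```

Call:
play_rows([
  [[0,0,0],[0,0,0],0.2],
  [[0,0,0],[0,0,0],0.2],
  [[0,0,0],[0,0,0],0.2],
  [[0,0,0],[0,0,0],0.2],
  [[0,0,0],[0,0,0],0.2],
  [[0,0,0],[0,0,0],0.2],
  [[0,0,0],[0,0,0],0.2],
  [[0,0,0],[0,0,0],0.2],
  [[0,0,0],[0,0,0],0.2],
  [[0,0,0],[0,0,0],0.2],
])

```text
time_s: 8.68
ee_pos: [624.4, 232.4, 67.2]
eef_rot: [0.499, 0.867, 0.0, 0.0]
wrist_force: [0.6, 0.2, -0.4]
grip_width: 34.1
grip_force: 0.0
```

Run:
```python
from h import *
snap('wrist','g2.png')
a=[cv2.resize(cv2.imread(f'pics/{f}.png')[220:330,170:330],None,fx=2.5,fy=2.5,interpolation=cv2.INTER_CUBIC) for f in('g1','g2')]
cv2.imwrite('pics/g12.png',np.hstack(a))
T=np.array(cal('wrist')['T_tool_cam'])
for y in(0.,17):
  for x in(-11,11):
    for z in(8,0,-5,-10,-15,-20,-25):
      p=wproj(T,[x,y,z]);print(y,x,z,((p-[170,220]+.5)*2.5).round(0).tolist())
```

```text
0.0 -11 8 [207.0, 76.0]
0.0 -11 0 [207.0, 91.0]
0.0 -11 -5 [207.0, 102.0]
0.0 -11 -10 [207.0, 113.0]
0.0 -11 -15 [207.0, 124.0]
0.0 -11 -20 [207.0, 136.0]
0.0 -11 -25 [207.0, 149.0]
0.0 11 8 [207.0, -6.0]
0.0 11 0 [207.0, 7.0]
0.0 11 -5 [207.0, 16.0]
0.0 11 -10 [207.0, 25.0]
0.0 11 -15 [207.0, 35.0]
0.0 11 -20 [207.0, 45.0]
0.0 11 -25 [207.0, 56.0]
17 -11 8 [275.0, 75.0]
17 -11 0 [278.0, 91.0]
17 -11 -5 [280.0, 101.0]
17 -11 -10 [282.0, 112.0]
17 -11 -15 [284.0, 123.0]
17 -11 -20 [286.0, 135.0]
17 -11 -25 [288.0, 148.0]
17 11 8 [278.0, -6.0]
17 11 0 [281.0, 7.0]
17 11 -5 [283.0, 15.0]
17 11 -10 [286.0, 25.0]
17 11 -15 [288.0, 34.0]
17 11 -20 [291.0, 44.0]
17 11 -25 [293.0, 55.0]
```

View pics/g12.png

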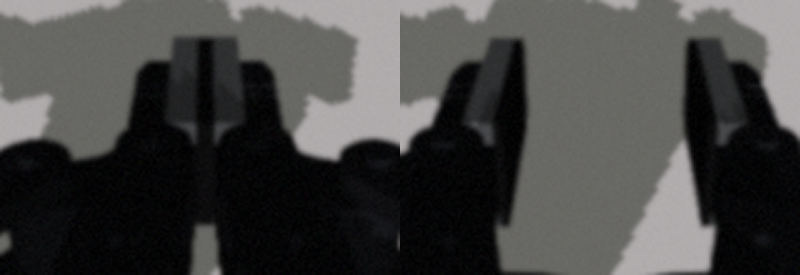

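Both crops put the visible tip edge around tool z ≈ -16 instead of +8. I'll settle it by touching the bare table with shut fingers.

Call:
play_rows([
  [[0,0,-0.05],[0,0,0],1],
  [[0,0,-0.1],[0,0,0],1],
  [[0,0,-0.15],[0,0,0],1],
  [[0,0,-0.2],[0,0,0],1],
  [[0,0,-0.24],[0,0,0],1],
  [[0,0,-0.26],[0,0,0],1],
  [[0,0,-0.27],[0,0,0],1],
  [[0,0,-0.275],[0,0,0],1],
  [[0,0,-0.275],[0,0,0],1],
  [[0,0,-0.275],[0,0,0],1],
])

```text
time_s: 9.57
ee_pos: [624.9, 232.6, 12.8]
eef_rot: [0.499, 0.867, 0.0, 0.0]
wrist_force: [-0.3, 0.5, -0.6]
grip_width: -0.1
grip_force: 0.0
```

Call:
play_rows([
  [[0,0,-0.005],[0,0,0],1],
  [[0,0,-0.01],[0,0,0],1],
  [[0,0,-0.015],[0,0,0],1],
  [[0,0,-0.02],[0,0,0],1],
  [[0,0,-0.025],[0,0,0],1],
  [[0,0,-0.025],[0,0,0],1],
  [[0,0,-0.025],[0,0,0],1],
  [[0,0,-0.025],[0,0,0],1],
  [[0,0,-0.025],[0,0,0],1],
  [[0,0,-0.025],[0,0,0],1],
])

```text
time_s: 10.4
ee_pos: [624.5, 232.5, 7.3]
eef_rot: [0.499, 0.867, 0.0, 0.0]
wrist_force: [0.4, 0.5, 0.3]
grip_width: -0.2
grip_force: 0.0
```

Call:
play_rows([
  [[0,0,-0.005],[0,0,0],1],
  [[0,0,-0.01],[0,0,0],1],
  [[0,0,-0.015],[0,0,0],1],
  [[0,0,-0.02],[0,0,0],1],
  [[0,0,-0.02],[0,0,0],1],
  [[0,0,-0.02],[0,0,0],1],
  [[0,0,-0.02],[0,0,0],1],
  [[0,0,-0.02],[0,0,0],1],
  [[0,0,-0.02],[0,0,0],1],
  [[0,0,-0.02],[0,0,0],1],
])

```text
time_s: 11.23
ee_pos: [624.5, 232.5, 3.2]
eef_rot: [0.499, 0.867, 0.0, 0.0]
wrist_force: [0.3, 0.3, 0.1]
grip_width: -0.1
grip_force: 0.0
```

Run:
```python
from h import *
s=telemetry.read_state();print(s['ee_pos'],s['wrist_force']);snap('wrist','g3.png');snap('scene','g3s.png')
p=proj('scene',[624,232,10]);print(p);x,y=p.astype(int)
a=cv2.imread('pics/g3s.png')[max(y-60,0):y+40,x-60:x+60];cv2.imwrite('pics/g3sc.png',cv2.resize(a,None,fx=5,fy=5,interpolation=cv2.INTER_CUBIC))
```

```text
[624.45612223 232.45846259   3.24775014] [0.31315245 0.2650137  0.07984473]
[341.73415922 199.7717647 ]
```

View pics/g3sc.png

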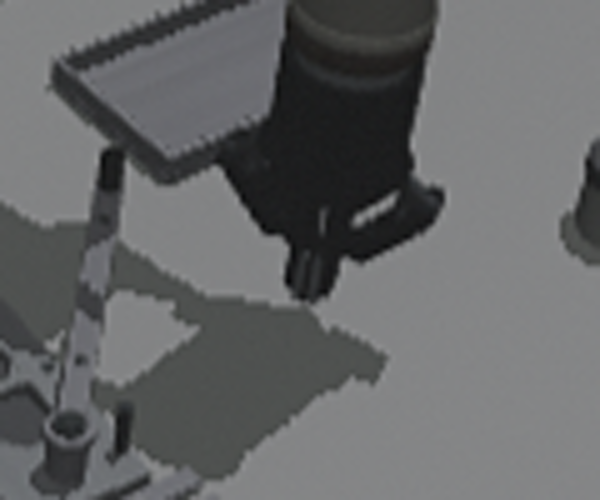

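Call:
play_rows([
  [[0,0,-0.01],[0,0,0],1],
  [[0,0,-0.02],[0,0,0],1],
  [[0,0,-0.03],[0,0,0],1],
  [[0,0,-0.035],[0,0,0],1],
  [[0,0,-0.04],[0,0,0],1],
  [[0,0,-0.04],[0,0,0],1],
  [[0,0,-0.04],[0,0,0],1],
  [[0,0,-0.04],[0,0,0],1],
  [[0,0,-0.04],[0,0,0],1],
  [[0,0,-0.04],[0,0,0],1],
])

```text
time_s: 12.17
ee_pos: [624.6, 232.4, -4.6]
eef_rot: [0.499, 0.867, 0.0, 0.0]
wrist_force: [-0.7, 0.3, 0.7]
grip_width: -0.2
grip_force: 0.0
```

Run:
```python
from h import *
s=telemetry.read_state();print(s['ee_pos'],s['wrist_force'])
```

```text
[624.55337327 232.44566624  -4.64219327] [-0.67586603  0.27010733  0.74999701]
```

Call:
play_rows([
  [[0,0,-0.005],[0,0,0],1],
  [[0,0,-0.01],[0,0,0],1],
  [[0,0,-0.015],[0,0,0],1],
  [[0,0,-0.02],[0,0,0],1],
  [[0,0,-0.02],[0,0,0],1],
  [[0,0,-0.02],[0,0,0],1],
  [[0,0,-0.02],[0,0,0],1],
  [[0,0,-0.02],[0,0,0],1],
  [[0,0,-0.02],[0,0,0],1],
  [[0,0,-0.02],[0,0,0],1],
])

```text
time_s: 13.0
ee_pos: [624.5, 232.5, -8.7]
eef_rot: [0.499, 0.867, 0.0, 0.0]
wrist_force: [-0.4, -0.8, -0.5]
grip_width: 0.1
grip_force: 0.0
```

Call:
play_rows([
  [[0,0,-0.005],[0,0,0],1],
  [[0,0,-0.01],[0,0,0],1],
  [[0,0,-0.015],[0,0,0],1],
  [[0,0,-0.02],[0,0,0],1],
  [[0,0,-0.02],[0,0,0],1],
  [[0,0,-0.02],[0,0,0],1],
  [[0,0,-0.02],[0,0,0],1],
  [[0,0,-0.02],[0,0,0],1],
  [[0,0,-0.02],[0,0,0],1],
  [[0,0,-0.02],[0,0,0],1],
])

```text
time_s: 13.83
ee_pos: [624.4, 232.4, -12.8]
eef_rot: [0.499, 0.867, -0.0, -0.0]
wrist_force: [0.6, 0.2, 0.7]
grip_width: 0.1
grip_force: 0.0
```

Call:
play_rows([
  [[0,0,-0.005],[0,0,0],1],
  [[0,0,-0.01],[0,0,0],1],
  [[0,0,-0.01],[0,0,0],1],
  [[0,0,-0.01],[0,0,0],1],
  [[0,0,-0.01],[0,0,0],1],
  [[0,0,-0.01],[0,0,0],1],
  [[0,0,-0.01],[0,0,0],1],
  [[0,0,-0.01],[0,0,0],1],
  [[0,0,-0.01],[0,0,0],1],
  [[0,0,-0.01],[0,0,0],1],
])

```text
time_s: 14.67
ee_pos: [624.6, 232.5, -13.0]
eef_rot: [0.499, 0.867, -0.0, -0.0]
wrist_force: [-4.2, 0.1, 10.5]
grip_width: 0.2
grip_force: 5.3
```

Contact comes at TCP z ≈ -13, so the real tips are 13 mm behind the reported TCP. From here I'll use tip height = TCP z + 13. Next I'll go back to the knob at (515.5,170.5).

Call:
play_rows([
  [[0,0,0.15],[0,0,0],0.3],
  [[0,0,0.35],[0,0,0],0.3],
  [[-0.05,-0.03,0.5],[0,0,0],0.3],
  [[-0.15,-0.09,0.62],[0,0,0],0.3],
  [[-0.28,-0.16,0.68],[0,0,0],0.3],
  [[-0.4,-0.23,0.68],[0,0,0],0.3],
  [[-0.5,-0.285,0.68],[0,0,0],0.3],
  [[-0.545,-0.31,0.68],[0,0,0],0.3],
  [[-0.545,-0.31,0.68],[0,0,0],0.3],
  [[-0.545,-0.31,0.68],[0,0,0],0.3],
])

```text
time_s: 15.5
ee_pos: [515.6, 170.4, 121.5]
eef_rot: [0.499, 0.867, 0.0, 0.0]
wrist_force: [-0.4, 0.5, -0.7]
grip_width: 29.7
grip_force: 0.0
```

Call:
play_rows([
  [[0,0,-0.06],[0,0,0],0.3],
  [[0,0,-0.14],[0,0,0],0.3],
  [[0,0,-0.22],[0,0,0],0.3],
  [[0,0,-0.28],[0,0,0],0.3],
  [[0,0,-0.33],[0,0,0],0.3],
  [[0,0,-0.36],[0,0,0],0.3],
  [[0,0,-0.38],[0,0,0],0.3],
  [[0,0,-0.39],[0,0,0],0.3],
  [[0,0,-0.39],[0,0,0],0.3],
  [[0,0,-0.39],[0,0,0],0.3],
])

```text
time_s: 16.33
ee_pos: [516.0, 170.5, 43.8]
eef_rot: [0.499, 0.867, 0.0, 0.0]
wrist_force: [-0.7, 0.3, -0.2]
grip_width: 29.9
grip_force: 0.0
```

Run:
```python
from h import *
s=telemetry.read_state();print(s['ee_pos'],s['wrist_force'],s['grip_width'])
W=wristpose();snap('wrist','w4.png',(150,160,350,330),3);print((wproj(W,[515.5,170.5,76.5])-[150,160])*3)
```

```text
[515.99992697 170.52023767  43.78974095] [-0.65505345  0.34839937 -0.19061814] 29.875849567778825
[304.57544629 326.05404589]
```

View pics/w4.png

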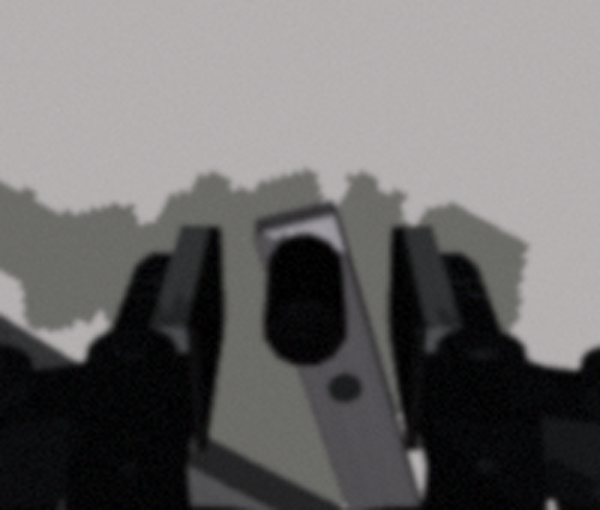

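Call:
play_rows([
  [[0.02,0.015,0],[0,0,0],0.3],
  [[0.04,0.03,0],[0,0,0],0.3],
  [[0.08,0.065,0],[0,0,0],0.3],
  [[0.117,0.098,0],[0,0,0],0.3],
  [[0.157,0.127,0],[0,0,0],0.3],
  [[0.197,0.153,0],[0,0,0],0.3],
  [[0.24,0.18,0],[0,0,0],0.3],
  [[0.279,0.203,0],[0,0,0],0.3],
  [[0.31,0.217,0],[0,0,0],0.3],
  [[0.34,0.23,0],[0,0,0],0.3],
])

```text
time_s: 17.22
ee_pos: [584.0, 216.9, 43.3]
eef_rot: [0.499, 0.867, 0.0, -0.0]
wrist_force: [-0.1, -0.4, 0.2]
grip_width: 30.0
grip_force: 0.3
```

Call:
play_rows([
  [[0.028,0.012,0],[0,0,0],0.3],
  [[0.055,0.022,0],[0,0,0],0.3],
  [[0.08,0.03,0],[0,0,0],0.3],
  [[0.1,0.036,0],[0,0,0],0.3],
  [[0.12,0.043,0],[0,0,0],0.3],
  [[0.135,0.045,0],[0,0,0],0.3],
  [[0.145,0.048,0],[0,0,0],0.3],
  [[0.15,0.049,0],[0,0,0],0.3],
  [[0.15,0.049,0],[0,0,0],0.3],
  [[0.15,0.049,0],[0,0,0],0.3],
])

```text
time_s: 18.05
ee_pos: [613.5, 226.2, 43.3]
eef_rot: [0.499, 0.867, 0.0, 0.0]
wrist_force: [0.5, 0.4, 0.1]
grip_width: 29.8
grip_force: 0.0
```

Call:
play_rows([
  [[0.005,0.001,0],[0,0,0],0.3],
  [[0.01,0.0025,0],[0,0,0],0.3],
  [[0.015,0.004,0],[0,0,0],0.3],
  [[0.02,0.005,0],[0,0,0],0.3],
  [[0.025,0.006,0],[0,0,0],0.3],
  [[0.025,0.006,0],[0,0,0],0.3],
  [[0.025,0.006,0],[0,0,0],0.3],
  [[0.025,0.006,0],[0,0,0],0.3],
  [[0.025,0.006,0],[0,0,0],0.3],
  [[0.025,0.006,0],[0,0,0],0.3],
])

```text
time_s: 18.88
ee_pos: [618.0, 227.4, 43.1]
eef_rot: [0.499, 0.867, -0.0, -0.0]
wrist_force: [-5.3, -0.8, 2.4]
grip_width: 29.7
grip_force: 2.3
```

Run:
```python
from h import *
s=telemetry.read_state();print(s['ee_pos'],s['wrist_force'],s['grip_width'])
```

```text
[617.95012709 227.40691828  43.08069292] [-5.26839839 -0.7884447   2.37948898] 29.716453383356225
```

Force shows the bar hard against the park stop. I'll back off, raise and turn to the nest-aligned yaw, then look straight down at the nest.

Call:
play_rows([
  [[-0.03,-0.01,0],[0,0,0],0.3],
  [[-0.03,-0.01,0.1],[0,0,0],0.3],
  [[-0.03,-0.01,0.25],[0,0,0],0.3],
  [[-0.03,-0.01,0.4],[0,0,-0.1],0.3],
  [[-0.03,-0.01,0.55],[0,0,-0.3],0.3],
  [[-0.03,-0.01,0.65],[0,0,-0.5],0.3],
  [[-0.03,-0.01,0.7],[0,0,-0.7],0.3],
  [[-0.03,-0.01,0.7],[0,0,-0.9],0.3],
  [[-0.03,-0.01,0.7],[0,0,-1],0.3],
  [[-0.03,-0.01,0.7],[0,0,-1],0.3],
])

```text
time_s: 19.72
ee_pos: [613.1, 225.4, 183.8]
eef_rot: [0.698, 0.716, 0.001, 0.001]
wrist_force: [0.4, 0.4, 0.2]
grip_width: 29.8
grip_force: 0.0
```

Call:
play_rows([
  [[-0.03,-0.05,0],[0,0,-0.15],0.3],
  [[-0.07,-0.1,0],[0,0,-0.35],0.3],
  [[-0.1,-0.15,0],[0,0,-0.55],0.3],
  [[-0.14,-0.2,0],[0,0,-0.75],0.3],
  [[-0.17,-0.25,0],[0,0,-0.9],0.3],
  [[-0.2,-0.3,0],[0,0,-1],0.3],
  [[-0.2,-0.3,0],[0,0,-1],0.3],
  [[-0.2,-0.3,0],[0,0,-1],0.3],
  [[-0.2,-0.3,0],[0,0,-1],0.3],
  [[-0.2,-0.3,0],[0,0,-1],0.3],
])

```text
time_s: 20.55
ee_pos: [572.8, 166.0, 183.2]
eef_rot: [0.853, 0.522, 0.0, 0.0]
wrist_force: [-1.1, 0.6, 0.4]
grip_width: 30.0
grip_force: 0.0
```

Call:
play_rows([
  [[-0.03,-0.05,0],[0,0,-0.15],0.3],
  [[-0.07,-0.1,0],[0,0,-0.35],0.3],
  [[-0.1,-0.15,0],[0,0,-0.55],0.3],
  [[-0.14,-0.2,0],[0,0,-0.75],0.3],
  [[-0.17,-0.25,0],[0,0,-0.9],0.3],
  [[-0.2,-0.3,0],[0,0,-1],0.3],
  [[-0.2,-0.3,0],[0,0,-1],0.3],
  [[-0.2,-0.3,0],[0,0,-1],0.3],
  [[-0.2,-0.3,0],[0,0,-1],0.3],
  [[-0.2,-0.3,0],[0,0,-1],0.3],
])

```text
time_s: 21.38
ee_pos: [532.8, 106.1, 183.2]
eef_rot: [0.956, 0.295, 0.0, -0.0]
wrist_force: [0.3, 0.0, -0.8]
grip_width: 29.6
grip_force: 0.0
```

Call:
play_rows([
  [[-0.03,-0.05,0],[0,0,-0.15],0.3],
  [[-0.07,-0.1,0],[0,0,-0.35],0.3],
  [[-0.1,-0.15,0],[0,0,-0.55],0.3],
  [[-0.14,-0.2,0],[0,0,-0.75],0.3],
  [[-0.17,-0.25,0],[0,0,-0.9],0.3],
  [[-0.2,-0.29,0],[0,0,-1],0.3],
  [[-0.23,-0.29,0],[0,0,-1],0.3],
  [[-0.235,-0.29,0],[0,0,-1],0.3],
  [[-0.235,-0.29,0],[0,0,-1],0.3],
  [[-0.235,-0.29,0],[0,0,-1],0.3],
])

```text
time_s: 22.22
ee_pos: [485.7, 48.0, 183.3]
eef_rot: [0.999, 0.049, 0.0, -0.0]
wrist_force: [0.2, 0.1, -0.1]
grip_width: 30.0
grip_force: 0.0
```

Call:
play_rows([
  [[0,0,-0.05],[0,0,-0.1],0.3],
  [[0,0,-0.12],[0,0,-0.2],0.3],
  [[0,0,-0.2],[0,0,-0.32],0.3],
  [[0,0,-0.27],[0,0,-0.32],0.3],
  [[0,0,-0.33],[0,0,-0.32],0.3],
  [[0,0,-0.38],[0,0,-0.32],0.3],
  [[0,0,-0.42],[0,0,-0.32],0.3],
  [[0,0,-0.42],[0,0,-0.32],0.3],
  [[0,0,-0.42],[0,0,-0.32],0.3],
  [[0,0,-0.42],[0,0,-0.32],0.3],
])

```text
time_s: 23.05
ee_pos: [486.1, 47.4, 99.9]
eef_rot: [1.0, -0.031, 0.001, 0.0]
wrist_force: [-0.2, -0.6, 0.4]
grip_width: 29.9
grip_force: 0.0
```

Run:
```python
from h import *
s=telemetry.read_state();print(s['time_s'],s['ee_pos'],s['eef_rot'],s['qpos'].round(2))
W=wristpose();np.save('W5.npy',W);im=snap('wrist','w5.png',s=1.5);np.save('w5.npy',im)
```

```text
23.05 [486.09287471  47.43860665  99.92829376] [ 9.99504406e-01 -3.14720516e-02  6.68692917e-04  7.16581302e-05] [-0.15  0.06  1.95  0.    1.13  1.48]
```

View pics/w5.png

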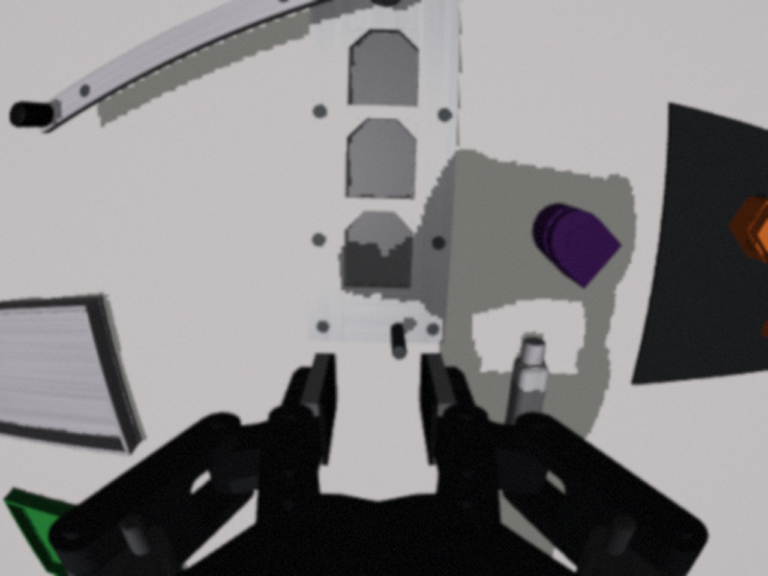

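The bar is parked, with the knob at (32,113). The pockets are at about (383,67), (381,158) and (377,250), and the go pin is at (398,345). I'll refine these numerically from intensity profiles.

Run:
```python
from h import *
im=np.load('w5.npy').mean(2);W=np.load('W5.npy')
print(W[:3,3], wproj(W,[W[0,3],W[1,3]+.01,0]))
for r in(50,110,160): print('row',r,im[r,220:292].astype(int).tolist())
for c in(240,255,268): print('col',c,im[15:205,c].astype(int).tolist())
```

```text
[560.89589853  43.08127467 256.33507482] [251.44583951 105.08002585]
row 50 [191, 191, 191, 190, 192, 192, 189, 191, 191, 191, 188, 166, 116, 80, 87, 106, 115, 115, 114, 115, 115, 114, 113, 115, 114, 113, 114, 116, 114, 114, 114, 113, 114, 113, 113, 113, 111, 113, 112, 114, 113, 112, 111, 112, 112, 112, 113, 111, 112, 111, 111, 110, 111, 109, 110, 111, 110, 111, 131, 165, 183, 189, 189, 189, 187, 187, 188, 186, 187, 188, 186, 187]
row 110 [189, 192, 191, 193, 192, 192, 192, 192, 191, 175, 138, 91, 71, 90, 114, 125, 126, 122, 125, 125, 124, 126, 123, 123, 125, 125, 124, 122, 124, 123, 123, 121, 122, 123, 121, 122, 121, 121, 122, 122, 122, 120, 121, 122, 119, 121, 119, 118, 118, 117, 117, 118, 117, 115, 117, 113, 128, 158, 182, 191, 192, 192, 193, 191, 190, 190, 190, 192, 191, 191, 191, 190]
row 160 [192, 191, 192, 194, 191, 192, 194, 191, 179, 145, 101, 76, 86, 98, 103, 101, 102, 101, 107, 113, 117, 118, 118, 118, 115, 116, 112, 114, 114, 113, 115, 114, 115, 116, 117, 115, 116, 116, 117, 114, 114, 114, 114, 114, 113, 113, 111, 108, 103, 89, 69, 56, 55, 56, 66, 89, 98, 100, 97, 99, 99,
[... 2110 characters left out ...]
 111, 111, 114, 112, 112, 113, 114, 111, 112, 115, 113, 114, 123, 148, 175, 187, 193, 191, 191, 189, 192, 193, 191, 188, 181, 164, 142, 120, 114, 115, 114, 116, 117, 119, 116, 117, 119, 118, 116, 116, 117, 118, 118, 117, 116, 119, 117, 118, 118, 119, 116, 119, 116, 118, 121, 118, 117, 119, 118, 119, 119, 117, 118, 118, 117, 117, 117, 118, 118, 117, 119, 116, 113, 102, 97, 134, 175, 190, 190, 192, 193, 190, 192, 192, 193, 191, 190, 188, 180, 165, 145, 127, 117, 115, 115, 114, 116, 114, 113, 114, 114, 112, 109, 103, 85, 72, 61, 53, 53, 54, 54, 55, 52, 54, 53, 54, 50, 53, 54, 52, 52, 53, 51, 53, 55, 53, 52, 51, 54, 53, 54, 51, 50, 47, 58, 76, 88, 96, 96, 97, 94, 95, 96, 107, 140, 168, 178, 181]
```

Run:
```python
from h import *
W=np.load('W5.npy');p=lambda u:wray(W,u,16)[:2]
L={k:p(v) for k,v in dict(l3=(231.3,50),r3=(278.65,50),l2=(229.6,110),r2=(276.85,110),b3a=(240,69.4),b3b=(255,69.7),b3c=(268,70.2),b2a=(240,131.8),b2b=(255,132),b2c=(268,132.5),b1a=(240,196.3),t3=(255,18.3),t2=(255,78.45),t1=(255,140.5)).items()}
for k,v in L.items(): print(k,v.round(1))
l=L
m3=(l['l3']+l['r3'])/2;m2=(l['l2']+l['r2'])/2
print('width',np.linalg.norm(l['l3']-l['r3']),np.linalg.norm(l['l2']-l['r2']))
print('yaw from mids',np.arctan2(*(m3-m2)[::-1]),'from edges',[np.arctan2(*(l[a]-l[b])[::-1])for a,b in(('l3','l2'),('r3','r2'))],[np.arctan2(-(l[a]-l[b])[0],(l[a]-l[b])[1]) for a,b in(('b3a','b3c'),('b2a','b2c'))])
print('b spacing',l['b3b']-l['b2b'],'t',l['t3']-l['t2'],l['t2']-l['t1'],'len',l['t3']-l['b3b'],l['t2']-l['b2b'])
```

```text
l3 [607.   56.2]
r3 [604.8  18.7]
l2 [558.1  60.8]
r2 [555.8  23.1]
b3a [590.4  50.3]
b3b [589.4  38.5]
b3c [588.4  28.2]
b2a [539.9  53.7]
b2b [538.9  41.6]
b2c [537.9  31.2]
b1a [485.5  57.6]
t3 [632.8  35.7]
t2 [582.3  38.9]
t1 [532.  42.]
width 37.51471108633808 37.76811914155464
yaw from mids -0.09100962971417748 from edges [np.float64(-0.0936218408164097), np.float64(-0.08840258806861635)] [np.float64(-0.0902471832894252), np.float64(-0.08714615482445007)]
b spacing [50.4607287  -3.12742626] t [50.52781093 -3.19748276] [50.25825465 -3.10394972] len [43.39045312 -2.75036076] [43.32337089 -2.68030426]
```

The pocket fit is consistent: width 37.6 mm (expected 37), length 43.4 mm (expected 43), spacing 50 mm, nest yaw -0.0905. That puts pocket2 at (560.7,41.6), pocket3 at (610.5,37.1) and pocket1 at (510.9,46.1). Now to look at cap A from above.

Call:
play_rows([
  [[0,-0.05,0],[0,0,-0.08],-0.3],
  [[-0.01,-0.15,0],[0,0,-0.2],-0.3],
  [[-0.02,-0.25,0],[0,0,-0.35],-0.3],
  [[-0.04,-0.36,0],[0,0,-0.5],-0.3],
  [[-0.05,-0.45,0],[0,0,-0.65],-0.3],
  [[-0.055,-0.5,0],[0,0,-0.7],-0.3],
  [[-0.055,-0.5,0],[0,0,-0.7],-0.3],
  [[-0.055,-0.5,0],[0,0,-0.7],-0.3],
  [[-0.055,-0.5,0],[0,0,-0.7],-0.3],
  [[-0.055,-0.5,0],[0,0,-0.7],-0.3],
])

```text
time_s: 23.93
ee_pos: [474.5, -51.8, 99.2]
eef_rot: [0.979, -0.204, -0.0, -0.0]
wrist_force: [-0.4, -0.3, 0.2]
grip_width: 55.7
grip_force: 0.0
```

Call:
play_rows([
  [[0,-0.05,0],[0,0,-0.08],-0.3],
  [[-0.01,-0.15,0],[0,0,-0.2],-0.3],
  [[-0.02,-0.25,0],[0,0,-0.35],-0.3],
  [[-0.04,-0.36,0],[0,0,-0.5],-0.3],
  [[-0.05,-0.45,0],[0,0,-0.65],-0.3],
  [[-0.055,-0.5,0],[0,0,-0.7],-0.3],
  [[-0.055,-0.5,0],[0,0,-0.7],-0.3],
  [[-0.055,-0.5,0],[0,0,-0.7],-0.3],
  [[-0.055,-0.5,0],[0,0,-0.7],-0.3],
  [[-0.055,-0.5,0],[0,0,-0.7],-0.3],
])

```text
time_s: 24.77
ee_pos: [463.4, -151.5, 99.1]
eef_rot: [0.928, -0.372, -0.0, -0.0]
wrist_force: [0.1, 0.9, -0.9]
grip_width: 55.4
grip_force: 0.0
```

```bash
cat >> h.py <<'E'
def capscan(z0=4,save=None,near=None,maxd=400,full=False):
    s=telemetry.read_state();W=wristpose();im=optics.read_camera('wrist')
    if save: np.save(save,im)
    q=s['eef_rot'];yaw=2*np.arctan2(q[1],q[0]);print('t',round(s['time_s'],1),'tcp',s['ee_pos'].round(1),'yaw',round(yaw,3),'F',s['wrist_force'].round(1),'w',round(s['grip_width'],1))
    n_,L,st,ce=cv2.connectedComponentsWithStats(orange(im));out=[]
    for i in range(1,n_):
        if st[i,4]<250: continue
        x,y,w,h=st[i,:4]
        if x==0 or y==0 or x+w>=512 or y+h>=384: print('edge',wray(W,ce[i],z0+16).round(0));continue
        p=wray(W,ce[i],z0+16);r=fitcap(L==i,lambda P:wproj(W,P),p[0],p[1],z0,np.arange(0,6.28,.7))
        print('cap',np.round(r,3),ce[i].round(0));out.append(r)
    return out,yaw
E
python3 - <<'E'
from h import *
capscan(save='c1.npy')
im=np.load('c1.npy');m=orange(im);cv2.imwrite('pics/c1.png',np.hstack([im[...,::-1],np.repeat(m[...,None]*255,3,2)])[:,::1])
E
```

```text
t 24.8 tcp [ 463.4 -151.5   99.1] yaw -0.761 F [ 0.1  0.9 -0.9] w 55.4
edge [ 475. -369.   20.]
cap [ 520.431 -231.794    5.537  164.525 2460.   ] [277.  79.]
cap [ 4.39443e+02 -2.91095e+02 -3.72000e-01  1.08427e+02  2.43800e+03] [392. 109.]
```

Cap A has already been knocked: it is now near (520,-232), about 28 mm from where the first top view put it. I'll check the outline model quickly to sharpen the fit.

Run:
```python
import h;from h import *
W=wristpose();np.save('Wc1.npy',W);im=np.load('c1.npy');n_,L,st,ce=cv2.connectedComponentsWithStats(orange(im))
def semi(r,c,n,e=20):
    a=np.linspace(-np.pi/2,np.pi/2,n);P=[[-20,-17],*np.c_[c+(e-c)*np.cos(a),17*np.sin(a)],[-20,17]];return np.array(P)
V={'semi':semi(17,3,15),'ell6':semi(17,6,15),'ell0':semi(17,0,15),'n4':semi(17,3,4),'n5':semi(17,3,5),'short19':semi(17,2,15,19),'lip':np.array([*semi(17,0,15,17)[:9],[20,-5],[20,5],*semi(17,0,15,17)[9:]])}
for i in range(1,n_):
    if st[i,4]<2000 or st[i,0]+st[i,2]>=512: continue
    p=wray(W,ce[i],20)
    for k,v in V.items():
        h.Dpts=lambda v=v:v
        y0=-.746 if ce[i][0]<300 else -.372
        print(k,np.round(fitcap(L==i,lambda P:wproj(W,P),p[0],p[1],4,[y0]),3))
a=im[40:150,230:440,::-1];cv2.imwrite('pics/c1.png',cv2.resize(a,None,fx=3.6,fy=3.6,interpolation=cv2.INTER_CUBIC))
```

```text
Traceback (most recent call last):
  File "h.py", line 34, in fitcap
    best=min((minimize(f,[x,y,a*20],method='Nelder-Mead',options=dict(initial_simplex=np.array([x,y,a*20])+np.array([[0,0,0],[4,0,0],[0,4,0],[0,0,4]]),xatol=.05,fatol=.01)) for a in yaws),key=lambda r:r.fun)
  File "h.py", line 34, in <genexpr>
    best=min((minimize(f,[x,y,a*20],method='Nelder-Mead',options=dict(initial_simplex=np.array([x,y,a*20])+np.array([[0,0,0],[4,0,0],[0,4,0],[0,0,4]]),xatol=.05,fatol=.01)) for a in yaws),key=lambda r:r.fun)
              ~~~~~~~~^^^^^^^^^^^^^^^^^^^^^^^^^^^^^^^^^^^^^^^^^^^^^^^^^^^^^^^^^^^^^^^^^^^^^^^^^^^^^^^^^^^^^^^^^^^^^^^^^^^^^^^^^^^^^^^^^^^^^^^^^^^^^^^^^^^^^^^^^^^^^^^^^^^^^^
  File "h.py", line 33, in <lambda>
    f=lambda v:np.abs(hullmask(dsil(pf,v[0],v[1],v[2]/20,z0),x0,y0,w,hh)-M).sum()
                      ~~~~~~~~~~~~~~~~~~~~~~~~~~~~~~~~~~~~~~~~~~~~~~~~~~^~
ValueError: operands could not be broadcast together with shapes (65,73) (0,73)
```

View pics/c1.png

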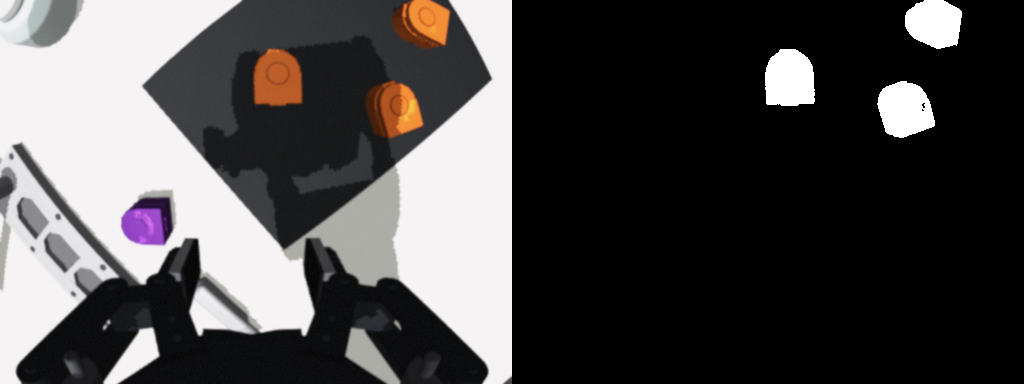

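The view shows cap A at (277,78), aligned with the tool, cap C at (395,108) and cap B at (425,22), with clean masks. I'll grasp A.

Call:
play_rows([
  [[0.06,-0.08,0],[0,0,0.03],-0.3],
  [[0.14,-0.2,0],[0,0,0.03],-0.3],
  [[0.22,-0.31,0],[0,0,0.03],-0.3],
  [[0.285,-0.4,0],[0,0,0.03],-0.3],
  [[0.285,-0.4,-0.05],[0,0,0.03],-0.3],
  [[0.285,-0.4,-0.15],[0,0,0.03],-0.3],
  [[0.285,-0.4,-0.25],[0,0,0.03],-0.3],
  [[0.285,-0.4,-0.3],[0,0,0.03],-0.3],
  [[0.285,-0.4,-0.3],[0,0,0.03],-0.3],
  [[0.285,-0.4,-0.3],[0,0,0.03],-0.3],
])

```text
time_s: 25.65
ee_pos: [520.0, -231.6, 38.8]
eef_rot: [0.931, -0.365, -0.001, -0.0]
wrist_force: [0.7, 0.3, 1.4]
grip_width: 55.6
grip_force: 0.0
```

Call:
play_rows([
  [[0,0,-0.05],[0,0,0],-0.3],
  [[0,0,-0.1],[0,0,0],-0.3],
  [[0,0,-0.14],[0,0,0],-0.3],
  [[0,0,-0.17],[0,0,0],-0.3],
  [[0,0,-0.18],[0,0,0],-0.3],
  [[0,0,-0.185],[0,0,0],-0.3],
  [[0,0,-0.185],[0,0,0],-0.3],
  [[0,0,-0.185],[0,0,0],-0.3],
  [[0,0,-0.185],[0,0,0],-0.3],
  [[0,0,-0.185],[0,0,0],-0.3],
])

```text
time_s: 26.48
ee_pos: [520.7, -232.8, 2.6]
eef_rot: [0.931, -0.365, 0.0, 0.0]
wrist_force: [0.6, -1.0, -0.3]
grip_width: 55.4
grip_force: 0.0
```

Run:
```python
from h import *
s=telemetry.read_state();print(s['ee_pos'],s['wrist_force'],s['grip_width'],2*np.arctan2(s['eef_rot'][1],s['eef_rot'][0]))
W=wristpose();im=snap('wrist','c2.png')
print('capcenter top px',wproj(W,[520.4,-231.8,36]))
m=orange(im);n,L,st,ce=cv2.connectedComponentsWithStats(m);print(st[1:],ce[1:].round(0))
```

```text
[ 520.74197632 -232.77685142    2.64671859] [ 0.59663147 -0.9637167  -0.28966039] 55.38495127625029 -0.7481651710309959
capcenter top px [250.28556568 269.29412098]
[[ 433  115   79   77 4534]
 [ 215  208   72   96 5952]
 [ 376  236   71   73 3106]] [[474. 149.]
 [251. 260.]
 [413. 269.]]
```

Call:
play_rows([
  [[0,0,0],[0,0,0],0],
  [[0,0,0],[0,0,0],0.3],
  [[0,0,0],[0,0,0],0.6],
  [[0,0,0],[0,0,0],0.6],
  [[0,0,0],[0,0,0],0.6],
  [[0,0,0],[0,0,0],0.6],
  [[0,0,0],[0,0,0],0.6],
  [[0,0,0],[0,0,0],0.6],
  [[0,0,0],[0,0,0],0.6],
  [[0,0,0],[0,0,0],0.6],
], force=30)

```text
time_s: 27.37
ee_pos: [520.7, -232.7, 2.5]
eef_rot: [0.931, -0.365, 0.0, 0.0]
wrist_force: [0.5, -0.2, 4.4]
grip_width: 33.3
grip_force: 31.4
```

Call:
play_rows([
  [[0,0,0.05],[0,0,0],0.6],
  [[0,0,0.12],[0,0,0],0.6],
  [[0,0,0.2],[0,0,0],0.6],
  [[0,0,0.28],[0,0,0],0.6],
  [[0,0,0.34],[0,0,0],0.6],
  [[0,0,0.38],[0,0,0],0.6],
  [[0,0,0.4],[0,0,0],0.6],
  [[0,0,0.4],[0,0,0],0.6],
  [[0,0,0.4],[0,0,0],0.6],
  [[0,0,0.4],[0,0,0],0.6],
])

```text
time_s: 28.2
ee_pos: [519.7, -232.1, 81.1]
eef_rot: [0.931, -0.365, -0.001, -0.0]
wrist_force: [-0.2, -0.1, -0.5]
grip_width: 33.2
grip_force: 30.9
```

Run:
```python
from h import *
s=telemetry.read_state();print(s['time_s'],s['ee_pos'],s['wrist_force'],s['grip_width'],s['grip_force'])
for k in range(3):
    W=wristpose();im=optics.read_camera('wrist');p=telemetry.read_state()['ee_pos'];print(p.round(2))
np.save('held.npy',im)
T=np.array(cal('wrist')['T_tool_cam']);n,L,st,ce=cv2.connectedComponentsWithStats(orange(im));print(st[1:],ce[1:].round(0))
i=1+np.argmin([abs(c[0]-251) for c in ce[1:]])
# held cap in tool frame: bottom z: tool z down; use flipped frame
F=np.diag([1,-1,-1,1.]);W0=F@T   # tool-fixed frame, z up, x = tool x, y=-tool y
print('held (x,y(left),yaw):',np.round(fitcap(L==i,lambda P:wproj(W0,P),0,0,2.,[0]),3),np.round(fitcap(L==i,lambda P:wproj(W0,P),0,0,4.,[0]),3))
```

```text
28.2 [ 519.70519674 -232.07469449   81.09926492] [-0.15597306 -0.1330215  -0.51645915] 33.23761380312981 30.913808941841125
[ 519.73 -232.07   81.1 ]
[ 519.81 -232.11   81.19]
[ 519.94 -232.21   81.34]
[[ 381  108   65   54 2508]
 [ 343  196   55   65 2476]
 [ 216  209   72   94 5892]] [[413. 131.]
 [369. 228.]
 [252. 259.]]
held (x,y(left),yaw): [-9.87000e-01 -2.78000e-01 -0.00000e+00  1.30851e+02  5.89200e+03] [ 3.29000e-01 -2.26000e-01  1.30000e-02  1.50663e+02  5.89200e+03]
```

Cap A is held (33.2 mm), about -1 mm along tool x and straight. I'll carry it to pocket3.

Call:
play_rows([
  [[0.02,0.06,0],[0,0,0.06],0.6],
  [[0.055,0.16,0],[0,0,0.16],0.6],
  [[0.1,0.3,0],[0,0,0.3],0.6],
  [[0.15,0.44,0],[0,0,0.44],0.6],
  [[0.195,0.57,0],[0,0,0.56],0.6],
  [[0.22,0.65,0],[0,0,0.64],0.6],
  [[0.229,0.673,0],[0,0,0.6575],0.6],
  [[0.229,0.673,0],[0,0,0.6575],0.6],
  [[0.229,0.673,0],[0,0,0.6575],0.6],
  [[0.229,0.673,0],[0,0,0.6575],0.6],
])

```text
time_s: 29.18
ee_pos: [566.0, -98.8, 82.2]
eef_rot: [0.978, -0.209, -0.0, 0.0]
wrist_force: [-1.2, -0.7, -0.1]
grip_width: 33.2
grip_force: 30.8
```

Call:
play_rows([
  [[0.02,0.06,0],[0,0,0.06],0.6],
  [[0.055,0.16,0],[0,0,0.16],0.6],
  [[0.1,0.3,0],[0,0,0.3],0.6],
  [[0.15,0.44,0],[0,0,0.44],0.6],
  [[0.195,0.57,0],[0,0,0.56],0.6],
  [[0.22,0.65,0],[0,0,0.64],0.6],
  [[0.229,0.673,0],[0,0,0.6575],0.6],
  [[0.229,0.673,0],[0,0,0.6575],0.6],
  [[0.229,0.673,0],[0,0,0.6575],0.6],
  [[0.229,0.673,0],[0,0,0.6575],0.6],
])

```text
time_s: 30.02
ee_pos: [611.8, 35.4, 82.1]
eef_rot: [0.999, -0.046, -0.0, 0.0]
wrist_force: [-1.1, -0.9, -0.7]
grip_width: 33.6
grip_force: 30.8
```

```bash
cat >> h.py <<'E'
def st():
    P=[]
    for k in range(3):
        s=telemetry.read_state();P.append(s['ee_pos'])
        if k<2: optics.read_camera('top')
    q=s['eef_rot'];print('t',round(s['time_s'],2),'tcp',np.mean(P,0).round(2),'yaw',round(2*np.arctan2(q[1],q[0]),4),'tilt',q[2:].round(4),'F',s['wrist_force'].round(1),'w',round(s['grip_width'],1),'gf',round(s['grip_force'],1))
E
python3 -c "
from h import *
st()"
```

```text
t 30.12 tcp [611.8   35.4   82.15] yaw -0.0927 tilt [-0.0001  0.0001] F [ 0.4  0.1 -0.7] w 33.0 gf 30.8
```

Call:
play_rows([
  [[-0.002,0.009,-0.05],[0,0,0.004],0.6],
  [[-0.002,0.009,-0.12],[0,0,0.004],0.6],
  [[-0.002,0.009,-0.19],[0,0,0.004],0.6],
  [[-0.002,0.009,-0.25],[0,0,0.004],0.6],
  [[-0.002,0.009,-0.29],[0,0,0.004],0.6],
  [[-0.002,0.009,-0.31],[0,0,0.004],0.6],
  [[-0.002,0.009,-0.32],[0,0,0.004],0.6],
  [[-0.002,0.009,-0.32],[0,0,0.004],0.6],
  [[-0.002,0.009,-0.32],[0,0,0.004],0.6],
  [[-0.002,0.009,-0.32],[0,0,0.004],0.6],
])

```text
time_s: 30.95
ee_pos: [612.3, 38.4, 19.0]
eef_rot: [0.999, -0.044, 0.001, 0.0]
wrist_force: [0.2, 0.4, 0.2]
grip_width: 33.6
grip_force: 30.9
```

```bash
python3 -c "
from h import *
st()"
```

```text
t 31.05 tcp [612.3   38.38  19.01] yaw -0.0887 tilt [0.0007 0.0001] F [-0.5 -0.2  0.6] w 33.1 gf 30.9
```

Call:
play_rows([
  [[-0.004,-0.006,0],[0,0,-0.004],0.6],
  [[-0.004,-0.006,-0.005],[0,0,-0.004],0.6],
  [[-0.004,-0.006,-0.01],[0,0,-0.004],0.6],
  [[-0.004,-0.006,-0.012],[0,0,-0.004],0.6],
  [[-0.004,-0.006,-0.012],[0,0,-0.004],0.6],
  [[-0.004,-0.006,-0.012],[0,0,-0.004],0.6],
  [[-0.004,-0.006,-0.012],[0,0,-0.004],0.6],
  [[-0.004,-0.006,-0.012],[0,0,-0.004],0.6],
  [[-0.004,-0.006,-0.012],[0,0,-0.004],0.6],
  [[-0.004,-0.006,-0.012],[0,0,-0.004],0.6],
])

```text
time_s: 31.88
ee_pos: [610.8, 37.3, 15.8]
eef_rot: [0.999, -0.045, 0.0, -0.0]
wrist_force: [-0.7, -0.9, -0.1]
grip_width: 33.5
grip_force: 30.9
```

```bash
python3 -c "
from h import *
st()"
```

```text
t 31.98 tcp [610.83  37.25  15.81] yaw -0.0907 tilt [-0.  0.] F [-0.3 -0.6 -1.1] w 33.3 gf 30.9
```

Call:
play_rows([
  [[0.003,0,-0.003],[0,0,0],0.6],
  [[0.003,0,-0.008],[0,0,0],0.6],
  [[0.003,0,-0.013],[0,0,0],0.6],
  [[0.003,0,-0.018],[0,0,0],0.6],
  [[0.003,0,-0.023],[0,0,0],0.6],
  [[0.003,0,-0.026],[0,0,0],0.6],
  [[0.003,0,-0.026],[0,0,0],0.6],
  [[0.003,0,-0.026],[0,0,0],0.6],
  [[0.003,0,-0.026],[0,0,0],0.6],
  [[0.003,0,-0.026],[0,0,0],0.6],
])

```text
time_s: 32.82
ee_pos: [611.5, 37.3, 10.7]
eef_rot: [0.999, -0.045, 0.0, -0.0]
wrist_force: [-0.8, 0.2, -0.7]
grip_width: 33.5
grip_force: 30.9
```

```bash
python3 -c "
from h import *
st()"
```

```text
t 32.92 tcp [611.48  37.24  10.66] yaw -0.0907 tilt [0.0001 0.    ] F [ 0.3 -0.  -0.1] w 33.0 gf 30.9
```

Call:
play_rows([
  [[0,0,-0.005],[0,0,0],0.6],
  [[0,0,-0.01],[0,0,0],0.6],
  [[0,0,-0.015],[0,0,0],0.6],
  [[0,0,-0.02],[0,0,0],0.6],
  [[0,0,-0.023],[0,0,0],0.6],
  [[0,0,-0.023],[0,0,0],0.6],
  [[0,0,-0.023],[0,0,0],0.6],
  [[0,0,-0.023],[0,0,0],0.6],
  [[0,0,-0.023],[0,0,0],0.6],
  [[0,0,-0.023],[0,0,0],0.6],
])

```text
time_s: 33.75
ee_pos: [611.4, 37.3, 6.5]
eef_rot: [0.999, -0.045, -0.0, 0.0]
wrist_force: [-2.5, -0.3, 5.5]
grip_width: 33.3
grip_force: 31.5
```

```bash
python3 -c "
from h import *
st()"
```

```text
t 33.85 tcp [611.38  37.27   6.52] yaw -0.0906 tilt [-0.0001  0.    ] F [-2.5  1.2  4.7] w 33.6 gf 31.5
```

Call:
play_rows([
  [[0,0,0],[0,0,0],0.1],
  [[0,0,0],[0,0,0],0.1],
  [[0,0,0],[0,0,0],0],
  [[0,0,0],[0,0,0],-0.1],
  [[0,0,0],[0,0,0],-0.1],
  [[0,0,0.05],[0,0,0],-0.1],
  [[0,0,0.12],[0,0,0],-0.1],
  [[0,0,0.2],[0,0,0],-0.1],
  [[0,0,0.28],[0,0,0],-0.1],
  [[0,0,0.35],[0,0,0],-0.1],
])

```text
time_s: 34.68
ee_pos: [612.4, 37.1, 78.9]
eef_rot: [0.999, -0.045, 0.001, 0.0]
wrist_force: [0.7, -0.2, 0.4]
grip_width: 47.3
grip_force: 0.0
```

Run:
```python
from h import *
st();capscan(8)
```

```text
t 34.78 tcp [613.71  37.01  80.42] yaw -0.0906 tilt [0.0037 0.0003] F [ 1.1 -0.2  0. ] w 47.1 gf 0.0
t 34.8 tcp [614.3  36.9  80.4] yaw -0.091 F [ 1.1 -0.2  0. ] w 47.1
cap [ 610.136   37.56     6.231  155.184 2523.   ] [252. 215.]
edge [ 445. -272.   24.]
```

Cap A bottomed at the expected height inside pocket3. Cap C next.

Call:
play_rows([
  [[-0.05,-0.07,0.05],[0,0,-0.03],-0.3],
  [[-0.15,-0.18,0.05],[0,0,-0.07],-0.3],
  [[-0.27,-0.33,0.05],[0,0,-0.13],-0.3],
  [[-0.39,-0.48,0.05],[0,0,-0.18],-0.3],
  [[-0.5,-0.62,0.05],[0,0,-0.23],-0.3],
  [[-0.57,-0.71,0.05],[0,0,-0.26],-0.3],
  [[-0.6,-0.75,0.05],[0,0,-0.28],-0.3],
  [[-0.607,-0.752,0.05],[0,0,-0.28],-0.3],
  [[-0.607,-0.752,0.05],[0,0,-0.28],-0.3],
  [[-0.607,-0.752,0.05],[0,0,-0.28],-0.3],
])

```text
time_s: 35.67
ee_pos: [490.6, -112.3, 85.8]
eef_rot: [0.993, -0.115, 0.0, -0.0]
wrist_force: [-0.5, -0.1, 0.3]
grip_width: 55.4
grip_force: 0.0
```

Call:
play_rows([
  [[-0.05,-0.07,0.05],[0,0,-0.03],-0.3],
  [[-0.15,-0.18,0.05],[0,0,-0.07],-0.3],
  [[-0.27,-0.33,0.05],[0,0,-0.13],-0.3],
  [[-0.39,-0.48,0.05],[0,0,-0.18],-0.3],
  [[-0.5,-0.62,0.05],[0,0,-0.23],-0.3],
  [[-0.57,-0.71,0.05],[0,0,-0.26],-0.3],
  [[-0.6,-0.75,0.05],[0,0,-0.28],-0.3],
  [[-0.607,-0.752,0.05],[0,0,-0.28],-0.3],
  [[-0.607,-0.752,0.05],[0,0,-0.28],-0.3],
  [[-0.607,-0.752,0.05],[0,0,-0.28],-0.3],
])

```text
time_s: 36.5
ee_pos: [369.5, -262.3, 95.9]
eef_rot: [0.983, -0.183, 0.0, -0.0]
wrist_force: [0.4, 0.1, 0.8]
grip_width: 55.7
grip_force: 0.0
```

Run:
```python
from h import *
st();capscan(4)
```

```text
t 36.6 tcp [ 369.5  -262.34   95.85] yaw -0.3683 tilt [-0.     -0.0003] F [1.  1.1 0.1] w 55.7 gf 0.0
t 36.6 tcp [ 369.5 -262.4   95.9] yaw -0.368 F [1.  1.1 0.1] w 55.7
edge [ 478. -369.   20.]
cap [ 4.39636e+02 -2.90696e+02 -3.81000e-01  3.59392e+02  2.27000e+03] [254. 105.]
```

Call:
play_rows([
  [[0.06,-0.025,0],[0,0,-0.02],-0.3],
  [[0.15,-0.06,0],[0,0,-0.02],-0.3],
  [[0.25,-0.1,0],[0,0,-0.02],-0.3],
  [[0.33,-0.135,0],[0,0,-0.02],-0.3],
  [[0.35,-0.1425,-0.05],[0,0,-0.02],-0.3],
  [[0.35,-0.1425,-0.15],[0,0,-0.02],-0.3],
  [[0.35,-0.1425,-0.23],[0,0,-0.02],-0.3],
  [[0.35,-0.1425,-0.28],[0,0,-0.02],-0.3],
  [[0.35,-0.1425,-0.28],[0,0,-0.02],-0.3],
  [[0.35,-0.1425,-0.28],[0,0,-0.02],-0.3],
])

```text
time_s: 37.48
ee_pos: [438.1, -291.2, 39.4]
eef_rot: [0.982, -0.189, -0.001, -0.001]
wrist_force: [-0.3, 0.3, 0.1]
grip_width: 55.5
grip_force: 0.0
```

Call:
play_rows([
  [[0,0,-0.05],[0,0,0],-0.3],
  [[0,0,-0.1],[0,0,0],-0.3],
  [[0,0,-0.14],[0,0,0],-0.3],
  [[0,0,-0.17],[0,0,0],-0.3],
  [[0,0,-0.18],[0,0,0],-0.3],
  [[0,0,-0.185],[0,0,0],-0.3],
  [[0,0,-0.185],[0,0,0],-0.3],
  [[0,0,-0.185],[0,0,0],-0.3],
  [[0,0,-0.185],[0,0,0],-0.3],
  [[0,0,-0.185],[0,0,0],-0.3],
])

```text
time_s: 38.32
ee_pos: [438.9, -292.3, 3.4]
eef_rot: [0.982, -0.189, 0.0, 0.0]
wrist_force: [-0.4, -1.2, 1.0]
grip_width: 55.8
grip_force: 0.0
```

Run:
```python
from h import *
st()
```

```text
t 38.42 tcp [ 438.84 -292.27    3.35] yaw -0.3807 tilt [0.0002 0.0001] F [-0.2  0.1  0.3] w 55.5 gf 0.0
```

Call:
play_rows([
  [[0,0.003,-0.004],[0,0,0],-0.3],
  [[0,0.003,-0.004],[0,0,0],0],
  [[0,0.003,-0.004],[0,0,0],0.6],
  [[0,0.003,-0.004],[0,0,0],0.6],
  [[0,0.003,-0.004],[0,0,0],0.6],
  [[0,0.003,-0.004],[0,0,0],0.6],
  [[0,0.003,-0.004],[0,0,0],0.6],
  [[0,0.003,-0.004],[0,0,0],0.6],
  [[0,0.003,-0.004],[0,0,0],0.6],
  [[0,0.003,-0.004],[0,0,0],0.6],
])

```text
time_s: 39.25
ee_pos: [438.7, -291.5, 2.3]
eef_rot: [0.982, -0.189, 0.0, 0.0]
wrist_force: [0.4, 0.0, 1.2]
grip_width: 33.2
grip_force: 31.1
```

Run:
```python
from h import *
st()
```

```text
t 39.35 tcp [ 438.72 -291.54    2.28] yaw -0.3807 tilt [0.0001 0.0001] F [0.3 0.5 1.8] w 33.5 gf 31.1
```

Call:
play_rows([
  [[0,0,0.05],[0,0,0],0.6],
  [[0,0,0.12],[0,0,0],0.6],
  [[0,0,0.2],[0,0,0],0.6],
  [[0,0,0.28],[0,0,0],0.6],
  [[0,0,0.34],[0,0,0],0.6],
  [[0,0,0.38],[0,0,0],0.6],
  [[0,0,0.4],[0,0,0],0.6],
  [[0,0,0.4],[0,0,0],0.6],
  [[0,0,0.4],[0,0,0],0.6],
  [[0,0,0.4],[0,0,0],0.6],
])

```text
time_s: 40.18
ee_pos: [438.0, -290.9, 81.2]
eef_rot: [0.982, -0.189, -0.001, -0.001]
wrist_force: [-0.9, -0.5, -0.7]
grip_width: 33.0
grip_force: 30.9
```

```bash
cat >> h.py <<'E'
def held(zb=1.4):
    im=optics.read_camera('wrist');T=np.array(cal('wrist')['T_tool_cam']);n,L,s,ce=cv2.connectedComponentsWithStats(orange(im))
    i=1+np.argmin([np.hypot(c[0]-251,c[1]-260)+(1e3 if a[4]<2000 else 0) for c,a in zip(ce[1:],s[1:])]);W0=np.diag([1,-1,-1,1.])@T
    r=fitcap(L==i,lambda P:wproj(W0,P),0,0,zb,[0]);print('held x,left,yaw,res,n',np.round(r,3))
E
python3 - <<'E'
from h import *
st();held()
E
```

```text
t 40.28 tcp [ 438.06 -290.88   81.21] yaw -0.3807 tilt [-0.0008 -0.0006] F [-0.6  0.  -0.5] w 33.3 gf 30.9
held x,left,yaw,res,n [ 4.24000e-01 -8.10000e-02 -1.00000e-03  1.08753e+02  5.87800e+03]
```

Call:
play_rows([
  [[0.02,0.06,0],[0,0,0.02],0.6],
  [[0.065,0.18,0],[0,0,0.06],0.6],
  [[0.12,0.33,0],[0,0,0.12],0.6],
  [[0.185,0.5,0],[0,0,0.18],0.6],
  [[0.24,0.66,0],[0,0,0.23],0.6],
  [[0.285,0.78,0],[0,0,0.27],0.6],
  [[0.3055,0.831,0],[0,0,0.29],0.6],
  [[0.3055,0.831,0],[0,0,0.29],0.6],
  [[0.3055,0.831,0],[0,0,0.29],0.6],
  [[0.3055,0.831,0],[0,0,0.29],0.6],
])

```text
time_s: 41.17
ee_pos: [499.5, -126.2, 82.2]
eef_rot: [0.993, -0.118, -0.0, 0.0]
wrist_force: [0.7, 0.1, -0.6]
grip_width: 33.3
grip_force: 30.9
```

Call:
play_rows([
  [[0.02,0.06,0],[0,0,0.02],0.6],
  [[0.065,0.18,0],[0,0,0.06],0.6],
  [[0.12,0.33,0],[0,0,0.12],0.6],
  [[0.185,0.5,0],[0,0,0.18],0.6],
  [[0.24,0.66,0],[0,0,0.23],0.6],
  [[0.285,0.78,0],[0,0,0.27],0.6],
  [[0.3055,0.831,0],[0,0,0.29],0.6],
  [[0.3055,0.831,0],[0,0,0.29],0.6],
  [[0.3055,0.831,0],[0,0,0.29],0.6],
  [[0.3055,0.831,0],[0,0,0.29],0.6],
])

```text
time_s: 42.0
ee_pos: [560.5, 39.6, 82.0]
eef_rot: [0.999, -0.046, -0.0, 0.0]
wrist_force: [-0.6, 0.1, -0.4]
grip_width: 33.6
grip_force: 30.9
```

Call:
play_rows([
  [[0,0,-0.05],[0,0,0],0.6],
  [[0,0,-0.12],[0,0,0],0.6],
  [[0,0,-0.19],[0,0,0],0.6],
  [[0,0,-0.25],[0,0,0],0.6],
  [[0,0,-0.29],[0,0,0],0.6],
  [[0,0,-0.31],[0,0,0],0.6],
  [[0,0,-0.32],[0,0,0],0.6],
  [[0,0,-0.32],[0,0,0],0.6],
  [[0,0,-0.32],[0,0,0],0.6],
  [[0,0,-0.32],[0,0,0],0.6],
])

```text
time_s: 42.83
ee_pos: [561.5, 40.9, 19.0]
eef_rot: [0.999, -0.045, 0.001, 0.0]
wrist_force: [0.2, -0.0, -0.6]
grip_width: 33.3
grip_force: 30.9
```

Run:
```python
from h import *
st()
```

```text
t 42.93 tcp [561.48  40.9   18.95] yaw -0.0906 tilt [0.0007 0.0001] F [-0.3  0.1 -1.1] w 33.1 gf 30.9
```

Call:
play_rows([
  [[-0.003,0.004,0],[0,0,0],0.6],
  [[-0.003,0.004,-0.005],[0,0,0],0.6],
  [[-0.003,0.004,-0.01],[0,0,0],0.6],
  [[-0.003,0.004,-0.012],[0,0,0],0.6],
  [[-0.003,0.004,-0.012],[0,0,0],0.6],
  [[-0.003,0.004,-0.012],[0,0,0],0.6],
  [[-0.003,0.004,-0.012],[0,0,0],0.6],
  [[-0.003,0.004,-0.012],[0,0,0],0.6],
  [[-0.003,0.004,-0.012],[0,0,0],0.6],
  [[-0.003,0.004,-0.012],[0,0,0],0.6],
])

```text
time_s: 43.77
ee_pos: [560.3, 41.7, 15.8]
eef_rot: [0.999, -0.045, 0.0, 0.0]
wrist_force: [-0.1, -0.3, -0.4]
grip_width: 33.3
grip_force: 30.9
```

Run:
```python
from h import *
st()
```

```text
t 43.87 tcp [560.25  41.74  15.83] yaw -0.0907 tilt [ 0. -0.] F [ 0.7 -0.1 -1. ] w 33.4 gf 30.9
```

Right on target. I'll lower in two steps.

Call:
play_rows([
  [[0,0,-0.003],[0,0,0],0.6],
  [[0,0,-0.008],[0,0,0],0.6],
  [[0,0,-0.013],[0,0,0],0.6],
  [[0,0,-0.018],[0,0,0],0.6],
  [[0,0,-0.023],[0,0,0],0.6],
  [[0,0,-0.026],[0,0,0],0.6],
  [[0,0,-0.026],[0,0,0],0.6],
  [[0,0,-0.026],[0,0,0],0.6],
  [[0,0,-0.026],[0,0,0],0.6],
  [[0,0,-0.026],[0,0,0],0.6],
])

```text
time_s: 44.7
ee_pos: [560.3, 41.7, 10.7]
eef_rot: [0.999, -0.045, 0.0, -0.0]
wrist_force: [-0.3, 0.4, 0.1]
grip_width: 33.7
grip_force: 30.9
```

Call:
play_rows([
  [[0,0,-0.005],[0,0,0],0.6],
  [[0,0,-0.01],[0,0,0],0.6],
  [[0,0,-0.015],[0,0,0],0.6],
  [[0,0,-0.02],[0,0,0],0.6],
  [[0,0,-0.024],[0,0,0],0.6],
  [[0,0,-0.024],[0,0,0],0.6],
  [[0,0,-0.024],[0,0,0],0.6],
  [[0,0,-0.024],[0,0,0],0.6],
  [[0,0,-0.024],[0,0,0],0.6],
  [[0,0,-0.024],[0,0,0],0.6],
])

```text
time_s: 45.53
ee_pos: [560.2, 41.8, 6.3]
eef_rot: [0.999, -0.045, -0.0, 0.0]
wrist_force: [-2.6, 0.8, 4.6]
grip_width: 33.2
grip_force: 31.5
```

Call:
play_rows([
  [[0,0,0],[0,0,0],0.1],
  [[0,0,0],[0,0,0],0.1],
  [[0,0,0],[0,0,0],0],
  [[0,0,0],[0,0,0],-0.1],
  [[0,0,0],[0,0,0],-0.1],
  [[0,0,0.05],[0,0,0],-0.1],
  [[0,0,0.12],[0,0,0],-0.1],
  [[0,0,0.2],[0,0,0],-0.1],
  [[0,0,0.28],[0,0,0],-0.1],
  [[0,0,0.35],[0,0,0],-0.1],
])

```text
time_s: 46.37
ee_pos: [560.7, 41.7, 77.7]
eef_rot: [0.999, -0.045, 0.001, 0.0]
wrist_force: [0.7, -0.5, 0.4]
grip_width: 47.1
grip_force: 0.0
```

Call:
play_rows([
  [[-0.02,-0.06,0.04],[0,0,0.04],-0.3],
  [[-0.06,-0.18,0.04],[0,0,0.11],-0.3],
  [[-0.11,-0.33,0.04],[0,0,0.2],-0.3],
  [[-0.16,-0.5,0.04],[0,0,0.3],-0.3],
  [[-0.2,-0.64,0.04],[0,0,0.39],-0.3],
  [[-0.23,-0.73,0.04],[0,0,0.44],-0.3],
  [[-0.24,-0.755,0.04],[0,0,0.46],-0.3],
  [[-0.24,-0.755,0.04],[0,0,0.46],-0.3],
  [[-0.24,-0.755,0.04],[0,0,0.46],-0.3],
  [[-0.24,-0.755,0.04],[0,0,0.46],-0.3],
])

```text
time_s: 47.2
ee_pos: [512.5, -108.2, 84.0]
eef_rot: [0.998, 0.07, 0.0, -0.0]
wrist_force: [0.7, -0.7, -0.6]
grip_width: 55.8
grip_force: 0.0
```

Call:
play_rows([
  [[-0.02,-0.06,0.04],[0,0,0.04],-0.3],
  [[-0.06,-0.18,0.04],[0,0,0.11],-0.3],
  [[-0.11,-0.33,0.04],[0,0,0.2],-0.3],
  [[-0.16,-0.5,0.04],[0,0,0.3],-0.3],
  [[-0.2,-0.64,0.04],[0,0,0.39],-0.3],
  [[-0.23,-0.73,0.04],[0,0,0.44],-0.3],
  [[-0.24,-0.755,0.04],[0,0,0.46],-0.3],
  [[-0.24,-0.755,0.04],[0,0,0.46],-0.3],
  [[-0.24,-0.755,0.04],[0,0,0.46],-0.3],
  [[-0.24,-0.755,0.04],[0,0,0.46],-0.3],
])

```text
time_s: 48.03
ee_pos: [464.7, -258.6, 91.6]
eef_rot: [0.983, 0.184, -0.0, -0.0]
wrist_force: [0.8, 0.1, -0.7]
grip_width: 55.7
grip_force: 0.0
```

Call:
play_rows([
  [[-0.02,-0.06,0.04],[0,0,0.04],-0.3],
  [[-0.06,-0.18,0.04],[0,0,0.11],-0.3],
  [[-0.11,-0.33,0.04],[0,0,0.2],-0.3],
  [[-0.16,-0.5,0.04],[0,0,0.3],-0.3],
  [[-0.2,-0.64,0.04],[0,0,0.39],-0.3],
  [[-0.23,-0.73,0.04],[0,0,0.44],-0.3],
  [[-0.24,-0.755,0.04],[0,0,0.46],-0.3],
  [[-0.24,-0.755,0.04],[0,0,0.46],-0.3],
  [[-0.24,-0.755,0.04],[0,0,0.46],-0.3],
  [[-0.24,-0.755,0.04],[0,0,0.46],-0.3],
])

```text
time_s: 48.87
ee_pos: [416.9, -409.4, 99.5]
eef_rot: [0.955, 0.296, 0.0, -0.001]
wrist_force: [-0.0, -0.0, -0.4]
grip_width: 55.5
grip_force: 0.0
```

Run:
```python
from h import *
st();capscan(4)
```

```text
t 48.97 tcp [ 416.89 -409.58   99.61] yaw 0.6007 tilt [ 0.     -0.0003] F [0.4 0.9 0.3] w 55.4 gf 0.0
t 49.0 tcp [ 416.8 -409.8   99.6] yaw 0.601 F [0.4 0.9 0.3] w 55.4
cap [ 4.78451e+02 -3.67003e+02  5.98000e-01  5.60384e+02  2.00400e+03] [252. 106.]
```

```bash
sed -i "s/return ((h\[...,0\]>3).*/m=((h[...,0]>2)\&(h[...,0]<28)\&(h[...,1]>110)\&(h[...,2]>40)).astype(np.uint8);c,_=cv2.findContours(m,cv2.RETR_EXTERNAL,cv2.CHAIN_APPROX_NONE);cv2.drawContours(m,c,-1,1,-1);return m/" h.py
python3 - <<'E'
from h import *
capscan(4,save='c3.npy')
im=np.load('c3.npy');h=cv2.cvtColor(im,cv2.COLOR_RGB2HSV)
for r in range(80,132,5): print(r,[tuple(map(int,h[r,c])) for c in range(226,280,6)])
E
```

```text
t 49.0 tcp [ 416.8 -410.    99.7] yaw 0.601 F [ 0.4 -0.2 -0.2] w 55.6
cap [ 4.78162e+02 -3.66836e+02  5.59000e-01  2.55424e+02  2.54300e+03] [251. 107.]
edge [ 480. -753.   20.]
80 [(110, 15, 52), (120, 20, 52), (135, 10, 53), (15, 184, 234), (18, 176, 241), (16, 185, 237), (9, 154, 126), (115, 29, 53), (120, 20, 52)]
85 [(105, 19, 53), (105, 9, 54), (18, 167, 241), (19, 165, 243), (19, 165, 244), (18, 171, 243), (18, 173, 243), (10, 164, 138), (114, 24, 54)]
90 [(110, 29, 52), (14, 179, 205), (20, 162, 244), (19, 165, 244), (17, 166, 241), (18, 169, 243), (18, 172, 243), (17, 177, 243), (113, 20, 50)]
95 [(113, 19, 55), (20, 161, 244), (19, 161, 244), (16, 166, 239), (19, 166, 244), (18, 168, 243), (17, 174, 242), (17, 178, 243), (10, 184, 115)]
100 [(130, 14, 54), (22, 152, 244), (22, 153, 244), (19, 166, 243), (19, 166, 244), (19, 167, 244), (15, 177, 235), (19, 170, 244), (12, 189, 173)]
105 [(0, 13, 59), (20, 161, 244), (20, 163, 243), (19, 165, 243), (19, 167, 243), (19, 167, 244), (17, 173, 235), (19, 168, 244), (16, 180, 220)]
110 [(11, 43, 65), (20, 161, 244), (25, 143, 244), (17, 165, 236), (19, 165, 244), (17, 172, 241), (20, 165, 243), (19, 170, 244), (15, 180, 210)]
115 [(11, 53, 68), (19, 165, 244), (25, 146, 244), (24, 152, 243), (18, 168, 242), (18, 170, 243), (18, 170, 244), (18, 172, 243), (15, 179, 206)]
120 [(8, 44, 69), (19, 166, 243), (19, 166, 244), (23, 155, 244), (19, 167, 244), (19, 170, 243), (18, 171, 244), (18, 172, 244), (15, 179, 208)]
125 [(14, 44, 64), (19, 167, 244), (19, 168, 243), (19, 168, 244), (18, 171, 243), (18, 174, 243), (18, 173, 244), (18, 177, 243), (15, 180, 211)]
130 [(8, 46, 66), (18, 169, 240), (18, 170, 240), (18, 172, 242), (18, 172, 243), (18, 172, 243), (18, 173, 242), (18, 173, 243), (14, 175, 189)]
```

Run:
```python
from h import *
im=np.load('c3.npy');W=wristpose();n,L,s,ce=cv2.connectedComponentsWithStats(orange(im))
i=1+np.argmin(np.hypot(*(ce[1:]-[251,107]).T));m=L==i;print(s[i])
rows=range(95,128);l=[];r=[]
for y in rows:
    x=np.nonzero(m[y])[0];l.append(x.min()-.5);r.append(x.max()+.5)
print(l[::4],r[::4])
for nm,e in(('l',l),('r',r)):
    k=np.polyfit(rows,e,1);a=wray(W,(np.polyval(k,97),97),36)[:2];b=wray(W,(np.polyval(k,126),126),36)[:2];print(nm,a,b,np.arctan2(*(a-b)[::-1]))
cols=range(232,272,4);print([int(np.nonzero(m[:,c])[0].max()) for c in cols],[int(np.nonzero(m[:,c])[0].min()) for c in cols])
```

```text
[ 227   76   50   59 2543]
[np.float64(227.5), np.float64(227.5), np.float64(227.5), np.float64(226.5), np.float64(226.5), np.float64(226.5), np.float64(226.5), np.float64(226.5), np.float64(226.5)] [np.float64(275.5), np.float64(275.5), np.float64(276.5), np.float64(276.5), np.float64(276.5), np.float64(276.5), np.float64(276.5), np.float64(275.5), np.float64(275.5)]
l [ 473.37829871 -349.2388391 ] [ 455.06174181 -360.59803863] 0.5551114347304016
r [ 493.51621021 -378.63820295] [ 475.72635836 -390.79155473] 0.5993357178760909
[132, 132, 132, 133, 134, 133, 134, 133, 133, 133] [87, 84, 80, 76, 76, 76, 76, 77, 81, 85]
```

Call:
play_rows([
  [[0.05,0.035,0],[0,0,-0.05],-0.3],
  [[0.14,0.1,0],[0,0,-0.05],-0.3],
  [[0.23,0.16,0],[0,0,-0.05],-0.3],
  [[0.29,0.205,0],[0,0,-0.05],-0.3],
  [[0.3065,0.215,-0.05],[0,0,-0.05],-0.3],
  [[0.3065,0.215,-0.15],[0,0,-0.05],-0.3],
  [[0.3065,0.215,-0.25],[0,0,-0.05],-0.3],
  [[0.3065,0.215,-0.3],[0,0,-0.05],-0.3],
  [[0.3065,0.215,-0.3],[0,0,-0.05],-0.3],
  [[0.3065,0.215,-0.3],[0,0,-0.05],-0.3],
])

```text
time_s: 49.9
ee_pos: [476.9, -368.0, 39.2]
eef_rot: [0.959, 0.283, -0.0, -0.001]
wrist_force: [0.4, 0.0, 0.4]
grip_width: 55.5
grip_force: 0.0
```

Call:
play_rows([
  [[0,0,-0.05],[0,0,0],-0.3],
  [[0,0,-0.1],[0,0,0],-0.3],
  [[0,0,-0.14],[0,0,0],-0.3],
  [[0,0,-0.17],[0,0,0],-0.3],
  [[0,0,-0.18],[0,0,0],-0.3],
  [[0,0,-0.187],[0,0,0],-0.3],
  [[0,0,-0.187],[0,0,0],-0.3],
  [[0,0,-0.187],[0,0,0],-0.3],
  [[0,0,-0.187],[0,0,0],-0.3],
  [[0,0,-0.187],[0,0,0],-0.3],
])

```text
time_s: 50.73
ee_pos: [477.8, -368.5, 2.8]
eef_rot: [0.959, 0.283, 0.0, 0.0]
wrist_force: [-0.6, -0.0, -0.6]
grip_width: 55.4
grip_force: 0.0
```

Run:
```python
from h import *
st()
```

```text
t 50.83 tcp [ 477.74 -368.48    2.8 ] yaw 0.5743 tilt [0.0001 0.0003] F [-0.6  0.5 -0.8] w 55.7 gf 0.0
```

Call:
play_rows([
  [[0.0025,0.0075,-0.002],[0,0,0],-0.3],
  [[0.0025,0.0075,-0.002],[0,0,0],-0.3],
  [[0.0025,0.0075,-0.002],[0,0,0],0],
  [[0.0025,0.0075,-0.002],[0,0,0],0.6],
  [[0.0025,0.0075,-0.002],[0,0,0],0.6],
  [[0.0025,0.0075,-0.002],[0,0,0],0.6],
  [[0.0025,0.0075,-0.002],[0,0,0],0.6],
  [[0.0025,0.0075,-0.002],[0,0,0],0.6],
  [[0.0025,0.0075,-0.002],[0,0,0],0.6],
  [[0.0025,0.0075,-0.002],[0,0,0],0.6],
])

```text
time_s: 51.67
ee_pos: [478.1, -366.9, 2.1]
eef_rot: [0.959, 0.283, 0.0, 0.0]
wrist_force: [0.4, 0.0, 2.2]
grip_width: 33.3
grip_force: 31.1
```

Run:
```python
from h import *
st()
```

```text
t 51.77 tcp [ 478.14 -366.87    2.13] yaw 0.5742 tilt [0.0001 0.0002] F [ 0.3 -0.4  1.4] w 33.3 gf 31.1
```

Call:
play_rows([
  [[0,0,0.05],[0,0,0],0.6],
  [[0,0,0.12],[0,0,0],0.6],
  [[0,0,0.2],[0,0,0],0.6],
  [[0,0,0.28],[0,0,0],0.6],
  [[0,0,0.34],[0,0,0],0.6],
  [[0,0,0.38],[0,0,0],0.6],
  [[0,0,0.4],[0,0,0],0.6],
  [[0,0,0.4],[0,0,0],0.6],
  [[0,0,0.4],[0,0,0],0.6],
  [[0,0,0.4],[0,0,0],0.6],
])

```text
time_s: 52.6
ee_pos: [477.5, -366.2, 80.9]
eef_rot: [0.959, 0.283, -0.0, -0.001]
wrist_force: [0.1, 0.0, -0.3]
grip_width: 33.3
grip_force: 30.9
```

Run:
```python
from h import *
st();held()
```

```text
t 52.7 tcp [ 477.48 -366.16   80.9 ] yaw 0.5743 tilt [-0.0004 -0.0009] F [-0.2  1.1 -0.6] w 33.3 gf 30.9
held x,left,yaw,res,n [ 4.48000e-01  6.48000e-01 -1.20000e-02  2.10678e+02  6.00000e+03]
```

Call:
play_rows([
  [[0.005,0.06,0],[0,0,-0.04],0.6],
  [[0.013,0.16,0],[0,0,-0.1],0.6],
  [[0.024,0.3,0],[0,0,-0.19],0.6],
  [[0.036,0.45,0],[0,0,-0.29],0.6],
  [[0.046,0.58,0],[0,0,-0.37],0.6],
  [[0.053,0.66,0],[0,0,-0.43],0.6],
  [[0.055,0.687,0],[0,0,-0.443],0.6],
  [[0.055,0.687,0],[0,0,-0.443],0.6],
  [[0.055,0.687,0],[0,0,-0.443],0.6],
  [[0.055,0.687,0],[0,0,-0.443],0.6],
])

```text
time_s: 53.58
ee_pos: [489.1, -230.6, 82.1]
eef_rot: [0.985, 0.175, 0.0, 0.0]
wrist_force: [-0.1, -1.0, 0.5]
grip_width: 33.4
grip_force: 30.9
```

Call:
play_rows([
  [[0.005,0.06,0],[0,0,-0.04],0.6],
  [[0.013,0.16,0],[0,0,-0.1],0.6],
  [[0.024,0.3,0],[0,0,-0.19],0.6],
  [[0.036,0.45,0],[0,0,-0.29],0.6],
  [[0.046,0.58,0],[0,0,-0.37],0.6],
  [[0.053,0.66,0],[0,0,-0.43],0.6],
  [[0.055,0.687,0],[0,0,-0.443],0.6],
  [[0.055,0.687,0],[0,0,-0.443],0.6],
  [[0.055,0.687,0],[0,0,-0.443],0.6],
  [[0.055,0.687,0],[0,0,-0.443],0.6],
])

```text
time_s: 54.42
ee_pos: [500.3, -93.4, 82.2]
eef_rot: [0.998, 0.065, 0.0, 0.0]
wrist_force: [-0.0, 0.5, 0.6]
grip_width: 33.3
grip_force: 30.8
```

Call:
play_rows([
  [[0.005,0.06,0],[0,0,-0.04],0.6],
  [[0.013,0.16,0],[0,0,-0.1],0.6],
  [[0.024,0.3,0],[0,0,-0.19],0.6],
  [[0.036,0.45,0],[0,0,-0.29],0.6],
  [[0.046,0.58,0],[0,0,-0.37],0.6],
  [[0.053,0.66,0],[0,0,-0.43],0.6],
  [[0.055,0.687,0],[0,0,-0.443],0.6],
  [[0.055,0.687,0],[0,0,-0.443],0.6],
  [[0.055,0.687,0],[0,0,-0.443],0.6],
  [[0.055,0.687,0],[0,0,-0.443],0.6],
])

```text
time_s: 55.25
ee_pos: [511.2, 44.0, 82.0]
eef_rot: [0.999, -0.046, 0.0, 0.0]
wrist_force: [0.3, -0.7, -1.2]
grip_width: 33.3
grip_force: 30.8
```

Call:
play_rows([
  [[0,0,-0.05],[0,0,0],0.6],
  [[0,0,-0.12],[0,0,0],0.6],
  [[0,0,-0.19],[0,0,0],0.6],
  [[0,0,-0.25],[0,0,0],0.6],
  [[0,0,-0.29],[0,0,0],0.6],
  [[0,0,-0.31],[0,0,0],0.6],
  [[0,0,-0.32],[0,0,0],0.6],
  [[0,0,-0.32],[0,0,0],0.6],
  [[0,0,-0.32],[0,0,0],0.6],
  [[0,0,-0.32],[0,0,0],0.6],
])

```text
time_s: 56.08
ee_pos: [511.7, 45.4, 18.7]
eef_rot: [0.999, -0.045, 0.001, 0.0]
wrist_force: [0.7, -0.5, -0.5]
grip_width: 33.6
grip_force: 30.8
```

Run:
```python
from h import *
st()
```

```text
t 56.18 tcp [511.65  45.4   18.67] yaw -0.0901 tilt [0.0007 0.0001] F [ 0.4 -0.  -0.6] w 33.3 gf 30.8
```

Call:
play_rows([
  [[-0.0025,0.0035,0],[0,0,0],0.6],
  [[-0.0025,0.0035,-0.005],[0,0,0],0.6],
  [[-0.0025,0.0035,-0.01],[0,0,0],0.6],
  [[-0.0025,0.0035,-0.012],[0,0,0],0.6],
  [[-0.0025,0.0035,-0.012],[0,0,0],0.6],
  [[-0.0025,0.0035,-0.012],[0,0,0],0.6],
  [[-0.0025,0.0035,-0.012],[0,0,0],0.6],
  [[-0.0025,0.0035,-0.012],[0,0,0],0.6],
  [[-0.0025,0.0035,-0.012],[0,0,0],0.6],
  [[-0.0025,0.0035,-0.012],[0,0,0],0.6],
])

```text
time_s: 57.02
ee_pos: [510.5, 46.1, 15.6]
eef_rot: [0.999, -0.045, 0.0, -0.0]
wrist_force: [-0.5, -0.1, -0.1]
grip_width: 33.7
grip_force: 30.8
```

Run:
```python
from h import *
st()
```

```text
t 57.12 tcp [510.53  46.14  15.61] yaw -0.0902 tilt [0. 0.] F [-0.6  0.7 -0. ] w 33.9 gf 30.8
```

Call:
play_rows([
  [[0,0,-0.003],[0,0,0],0.6],
  [[0,0,-0.008],[0,0,0],0.6],
  [[0,0,-0.013],[0,0,0],0.6],
  [[0,0,-0.018],[0,0,0],0.6],
  [[0,0,-0.023],[0,0,0],0.6],
  [[0,0,-0.023],[0,0,0],0.6],
  [[0,0,-0.023],[0,0,0],0.6],
  [[0,0,-0.023],[0,0,0],0.6],
  [[0,0,-0.023],[0,0,0],0.6],
  [[0,0,-0.023],[0,0,0],0.6],
])

```text
time_s: 57.95
ee_pos: [510.6, 46.1, 11.0]
eef_rot: [0.999, -0.045, 0.0, -0.0]
wrist_force: [-0.7, -0.4, -0.8]
grip_width: 33.5
grip_force: 30.8
```

Call:
play_rows([
  [[0,0,-0.005],[0,0,0],0.6],
  [[0,0,-0.01],[0,0,0],0.6],
  [[0,0,-0.015],[0,0,0],0.6],
  [[0,0,-0.02],[0,0,0],0.6],
  [[0,0,-0.025],[0,0,0],0.6],
  [[0,0,-0.027],[0,0,0],0.6],
  [[0,0,-0.027],[0,0,0],0.6],
  [[0,0,-0.027],[0,0,0],0.6],
  [[0,0,-0.027],[0,0,0],0.6],
  [[0,0,-0.027],[0,0,0],0.6],
])

```text
time_s: 58.78
ee_pos: [510.5, 46.2, 6.1]
eef_rot: [0.999, -0.045, -0.0, 0.0]
wrist_force: [-3.0, -0.1, 5.8]
grip_width: 33.3
grip_force: 31.6
```

Call:
play_rows([
  [[0,0,0],[0,0,0],0.1],
  [[0,0,0],[0,0,0],0.1],
  [[0,0,0],[0,0,0],0],
  [[0,0,0],[0,0,0],-0.1],
  [[0,0,0],[0,0,0],-0.1],
  [[0,0,0.05],[0,0,0],-0.1],
  [[0,0,0.12],[0,0,0],-0.1],
  [[0,0,0.2],[0,0,0],-0.1],
  [[0,0,0.28],[0,0,0],-0.1],
  [[0,0,0.35],[0,0,0],-0.1],
])

```text
time_s: 59.62
ee_pos: [510.9, 46.1, 77.4]
eef_rot: [0.999, -0.045, 0.001, 0.0]
wrist_force: [0.1, 0.6, -0.2]
grip_width: 46.9
grip_force: 0.0
```

Call:
play_rows([
  [[-0.02,0,0.02],[0,0,0],0.3],
  [[-0.06,0,0.05],[0,0,0],0.3],
  [[-0.1,0,0.08],[0,0,0],0.3],
  [[-0.125,0,0.11],[0,0,0],0.3],
  [[-0.125,0,0.11],[0,0,0],0.3],
  [[-0.125,0,0.11],[0,0,0],0.3],
  [[-0.125,0,0.11],[0,0,0],0.3],
  [[-0.125,0,0.11],[0,0,0],0.3],
  [[-0.125,0,0.11],[0,0,0],0.3],
  [[-0.125,0,0.11],[0,0,0],0.3],
])

```text
time_s: 60.45
ee_pos: [485.5, 46.2, 97.3]
eef_rot: [0.999, -0.045, -0.0, -0.0]
wrist_force: [0.0, -0.6, -0.3]
grip_width: 30.2
grip_force: 0.0
```

Run:
```python
from h import *
st();capscan(8,save='n2.npy')
im=np.load('n2.npy');cv2.imwrite('pics/n2.png',cv2.resize(im[0:260,0:330,::-1],None,fx=2.2,fy=2.2,interpolation=cv2.INTER_CUBIC))
```

```text
t 60.55 tcp [485.51  46.15  97.34] yaw -0.0902 tilt [-0.0002 -0.    ] F [ 0.5 -0.4 -0.6] w 29.9 gf 0.0
t 60.5 tcp [485.5  46.2  97.4] yaw -0.09 F [ 0.5 -0.4 -0.6] w 29.9
cap [ 6.10764e+02  3.73560e+01 -9.00000e-02  1.26192e+02  2.43500e+03] [248.  41.]
cap [ 5.61328e+02  4.16940e+01 -9.10000e-02  8.49880e+01  2.39700e+03] [249. 106.]
cap [ 5.10994e+02  4.61300e+01 -9.00000e-02  6.63490e+01  2.31400e+03] [249. 172.]
```

View pics/n2.png

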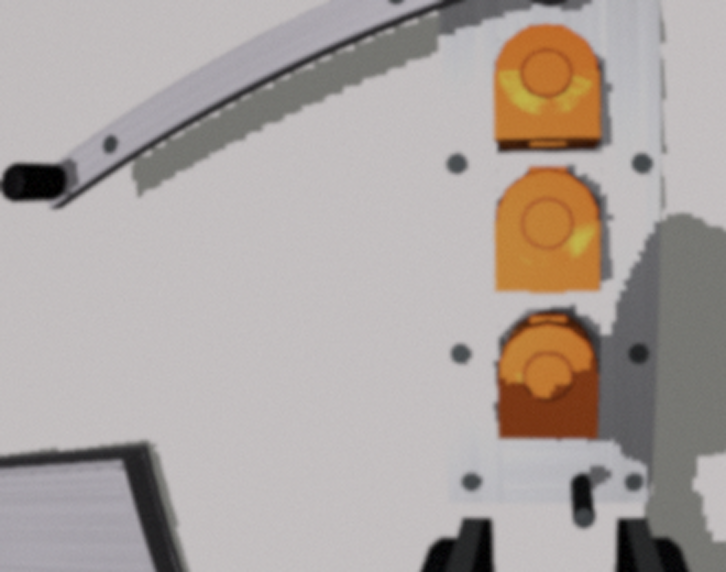

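All three caps fit to within 0.6 mm of the pocket centres and the yaw matches. In the picture they sit at (547,85), (547,232) and (548,375), with the bar still parked. Next I'll move to the knob and work out the arc waypoints.

Call:
play_rows([
  [[0.03,0.04,0.02],[0,0,-0.06],0.3],
  [[0.09,0.12,0.02],[0,0,-0.18],0.3],
  [[0.16,0.22,0.02],[0,0,-0.33],0.3],
  [[0.23,0.32,0.02],[0,0,-0.48],0.3],
  [[0.29,0.4,0.02],[0,0,-0.6],0.3],
  [[0.314,0.443,0.02],[0,0,-0.66],0.3],
  [[0.314,0.443,0.02],[0,0,-0.66],0.3],
  [[0.314,0.443,0.02],[0,0,-0.66],0.3],
  [[0.314,0.443,0.02],[0,0,-0.66],0.3],
  [[0.314,0.443,0.02],[0,0,-0.66],0.3],
])

```text
time_s: 61.43
ee_pos: [547.8, 134.1, 101.5]
eef_rot: [0.978, -0.209, -0.0, 0.0]
wrist_force: [0.7, 0.1, 0.1]
grip_width: 29.7
grip_force: 0.0
```

Call:
play_rows([
  [[0.03,0.04,0],[0,0,-0.06],0.3],
  [[0.09,0.12,0],[0,0,-0.18],0.3],
  [[0.16,0.22,0],[0,0,-0.33],0.3],
  [[0.23,0.32,0],[0,0,-0.48],0.3],
  [[0.29,0.4,0],[0,0,-0.6],0.3],
  [[0.314,0.443,0],[0,0,-0.66],0.3],
  [[0.314,0.443,0],[0,0,-0.66],0.3],
  [[0.314,0.443,0],[0,0,-0.66],0.3],
  [[0.314,0.443,0],[0,0,-0.66],0.3],
  [[0.314,0.443,0],[0,0,-0.66],0.3],
])

```text
time_s: 62.27
ee_pos: [610.7, 222.3, 101.6]
eef_rot: [0.93, -0.367, -0.0, 0.0]
wrist_force: [-0.4, 0.2, 0.3]
grip_width: 30.0
grip_force: 0.0
```

```bash
cat > arc.py <<'E'
from h import *
def knob(q,lead=0):
    a=-.0905;R=np.array([[np.cos(a),-np.sin(a)],[np.sin(a),np.cos(a)]])
    return np.array([655.3,33.])+R@(195*np.array([-np.cos(q),np.sin(q)])+lead*np.array([np.sin(q),np.cos(q)]))
E
python3 - <<'E'
from arc import *
st()
b=knob(1.25)
for l in(-8.5,9):
  print('lead',l)
  for q in(1.25,1.15,1.05,.95,.85,.75,.65,.55,.45,.35,.25,.15,.05,0): k=knob(q,l);print(q,k.round(1),((k-b)/200).round(3))
E
```

```text
t 62.37 tcp [610.75 222.43 101.61] yaw -0.7507 tilt [-0.0001  0.0001] F [-0.8  0.2  0.6] w 29.9 gf 0.0
lead -8.5
1.25 [602.5 220.9] [-0.041 -0.01 ]
1.15 [584.  214.7] [-0.134 -0.041]
1.05 [566.2 206.7] [-0.223 -0.081]
0.95 [549.3 196.9] [-0.307 -0.13 ]
0.85 [533.5 185.5] [-0.386 -0.187]
0.75 [518.9 172.6] [-0.46  -0.251]
0.65 [505.6 158.3] [-0.526 -0.323]
0.55 [493.9 142.7] [-0.585 -0.401]
0.45 [483.7 126.1] [-0.635 -0.484]
0.35 [475.3 108.5] [-0.677 -0.572]
0.25 [468.7  90.1] [-0.711 -0.664]
0.15 [463.9  71.2] [-0.735 -0.758]
0.05 [461.   51.9] [-0.749 -0.855]
0 [460.3  42.2] [-0.752 -0.903]
lead 9
1.25 [619.6 224.9] [0.044 0.01 ]
1.15 [600.6 220.4] [-0.051 -0.012]
1.05 [582.1 214. ] [-0.143 -0.044]
0.95 [564.4 205.8] [-0.232 -0.085]
0.85 [547.6 195.8] [-0.316 -0.135]
0.75 [531.9 184.3] [-0.394 -0.193]
0.65 [517.4 171.2] [-0.467 -0.258]
0.55 [504.3 156.7] [-0.532 -0.331]
0.45 [492.7 141.1] [-0.59  -0.409]
0.35 [482.8 124.3] [-0.64  -0.493]
0.25 [474.5 106.6] [-0.681 -0.581]
0.15 [468.1  88.2] [-0.714 -0.673]
0.05 [463.5  69.2] [-0.737 -0.768]
0 [461.9  59.6] [-0.744 -0.816]
```

Call:
play_rows([
  [[0,0,-0.05],[0,0,0],0.3],
  [[0,0,-0.11],[0,0,0],0.3],
  [[0,0,-0.17],[0,0,0],0.3],
  [[0,0,-0.22],[0,0,0],0.3],
  [[0,0,-0.26],[0,0,0],0.3],
  [[0,0,-0.28],[0,0,0],0.3],
  [[0,0,-0.29],[0,0,0],0.3],
  [[0,0,-0.29],[0,0,0],0.3],
  [[0,0,-0.29],[0,0,0],0.3],
  [[0,0,-0.29],[0,0,0],0.3],
])

```text
time_s: 63.2
ee_pos: [611.7, 223.5, 44.4]
eef_rot: [0.93, -0.366, 0.001, -0.0]
wrist_force: [-0.3, 0.8, 0.6]
grip_width: 30.0
grip_force: 0.0
```

Call:
play_rows([
  [[-0.02,-0.005,0],[0,0,0],0.3],
  [[-0.05,-0.013,0],[0,0,0],0.3],
  [[-0.09,-0.025,0],[0,0,0],0.3],
  [[-0.134,-0.041,0],[0,0,0],0.3],
  [[-0.18,-0.06,0],[0,0,0],0.3],
  [[-0.223,-0.081,0],[0,0,0],0.3],
  [[-0.265,-0.105,0],[0,0,0],0.3],
  [[-0.307,-0.13,0],[0,0,0],0.3],
  [[-0.347,-0.158,0],[0,0,0],0.3],
  [[-0.386,-0.187,0],[0,0,0],0.3],
])

```text
time_s: 64.03
ee_pos: [533.1, 186.0, 43.9]
eef_rot: [0.931, -0.366, 0.0, -0.0]
wrist_force: [0.5, 1.5, 0.6]
grip_width: 29.7
grip_force: 0.5
```

Run:
```python
from arc import *
st()
W=wristpose();im=optics.read_camera('wrist');g=im.mean(2)
for q in(1.25,.85): print(q,wproj(W,[*knob(q),76.5]).round(0), 'mean 9x9', g[tuple(slice(int(v)-4,int(v)+5) for v in wproj(W,[*knob(q),72])[::-1])].mean() )
m=(g<25).astype(np.uint8);m[300:]=0;n,L,s,ce=cv2.connectedComponentsWithStats(m);print([(a.tolist(),c.round(0).tolist()) for a,c in zip(s[1:],ce[1:]) if a[4]>150])
```

```text
t 64.13 tcp [532.36 185.56  43.63] yaw -0.7505 tilt [-0.0005  0.0003] F [ 0.8  0.4 -0. ] w 29.8 gf 0.0
1.25 [ 87. 204.] mean 9x9 205.77366255144034
0.85 [232. 263.] mean 9x9 9.757201646090536
[([474, 10, 15, 23, 236], [481.0, 21.0]), ([457, 150, 29, 16, 227], [472.0, 157.0]), ([108, 232, 143, 68, 3633], [194.0, 275.0]), ([281, 237, 115, 63, 2718], [324.0, 283.0])]
```

Call:
play_rows([
  [[-0.037,-0.032,0],[0,0,0.05],0.3],
  [[-0.074,-0.064,0],[0,0,0.15],0.3],
  [[-0.107,-0.1,0],[0,0,0.28],0.3],
  [[-0.14,-0.136,0],[0,0,0.4],0.3],
  [[-0.17,-0.175,0],[0,0,0.52],0.3],
  [[-0.199,-0.214,0],[0,0,0.64],0.3],
  [[-0.225,-0.255,0],[0,0,0.75],0.3],
  [[-0.249,-0.297,0],[0,0,0.85],0.3],
  [[-0.27,-0.34,0],[0,0,0.95],0.3],
  [[-0.291,-0.385,0],[0,0,1],0.3],
])

```text
time_s: 65.02
ee_pos: [476.0, 109.0, 44.0]
eef_rot: [0.992, -0.124, 0.0, -0.0]
wrist_force: [0.2, 1.0, 0.3]
grip_width: 29.8
grip_force: 0.5
```

Call:
play_rows([
  [[-0.017,-0.045,0],[0,0,0.05],0.3],
  [[-0.034,-0.092,0],[0,0,0.1],0.3],
  [[-0.046,-0.138,0],[0,0,0.15],0.3],
  [[-0.058,-0.186,0],[0,0,0.2],0.3],
  [[-0.065,-0.22,0],[0,0,0.25],0.3],
  [[-0.069,-0.25,0],[0,0,0.3],0.3],
  [[-0.071,-0.27,0],[0,0,0.3],0.3],
  [[-0.072,-0.285,0],[0,0,0.3],0.3],
  [[-0.072,-0.295,0],[0,0,0.3],0.3],
  [[-0.073,-0.305,0],[0,0,0.3],0.3],
])

```text
time_s: 65.85
ee_pos: [461.3, 48.0, 43.7]
eef_rot: [0.999, -0.05, 0.0, -0.0]
wrist_force: [-0.1, 0.4, -0.0]
grip_width: 29.8
grip_force: 0.3
```

Run:
```python
from h import *
st()
```

```text
t 65.95 tcp [461.33  47.82  43.69] yaw -0.1005 tilt [0.0002 0.0001] F [-0.1  0.6  0.1] w 30.0 gf 0.0
```

Call:
play_rows([
  [[-0.002,-0.008,0],[0,0,0],0.3],
  [[-0.002,-0.015,0],[0,0,0],0.3],
  [[-0.003,-0.022,0],[0,0,0],0.3],
  [[-0.003,-0.029,0],[0,0,0],0.3],
  [[-0.003,-0.035,0],[0,0,0],0.3],
  [[-0.003,-0.035,0],[0,0,0],0.3],
  [[-0.003,-0.035,0],[0,0,0],0.3],
  [[-0.003,-0.035,0],[0,0,0],0.3],
  [[-0.003,-0.035,0],[0,0,0],0.3],
  [[-0.003,-0.035,0],[0,0,0],0.3],
])

```text
time_s: 66.78
ee_pos: [460.5, 42.1, 43.6]
eef_rot: [0.999, -0.05, -0.0, -0.001]
wrist_force: [0.6, 6.0, 1.1]
grip_width: 30.1
grip_force: 3.1
```

Run:
```python
from h import *
st()
```

```text
t 66.88 tcp [460.49  42.12  43.61] yaw -0.1008 tilt [-0.     -0.0012] F [0.9 5.6 1.9] w 30.0 gf 3.1
```

Call:
play_rows([
  [[0,-0.005,0],[0,0,0],0.3],
  [[0,-0.008,0],[0,0,0],0.3],
  [[0,-0.008,0],[0,0,0],0.3],
  [[0,-0.008,0],[0,0,0],0.3],
  [[0,-0.008,0],[0,0,0],0.3],
  [[0,-0.008,0],[0,0,0],0.3],
  [[0,-0.008,0],[0,0,0],0.3],
  [[0,-0.008,0],[0,0,0],0.3],
  [[0,-0.008,0],[0,0,0],0.3],
  [[0,-0.008,0],[0,0,0],0.3],
])

```text
time_s: 67.72
ee_pos: [460.5, 41.9, 43.6]
eef_rot: [0.999, -0.051, 0.0, -0.003]
wrist_force: [1.3, 12.1, 1.3]
grip_width: 30.0
grip_force: 6.3
```

Run:
```python
from h import *
st()
W=wristpose();snap('wrist','go.png',(140,20,360,300),2.1)
```

```text
t 67.82 tcp [460.47  41.92  43.6 ] yaw -0.1013 tilt [ 0.     -0.0026] F [ 1.2 13.   1.2] w 29.9 gf 6.3
```

View pics/go.png

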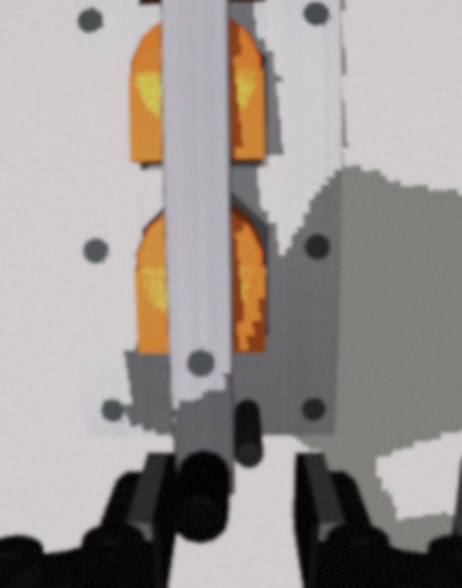

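The bar is centred over the caps and hard against the go pin at (248,430), with 12 N on it. Swinging it back to park now.

Call:
play_rows([
  [[0,0.03,0],[0,0,0],0.3],
  [[0.002,0.06,0],[0,0,0],0.3],
  [[0.007,0.102,0],[0,0,0],0.3],
  [[0.015,0.15,0],[0,0,-0.08],0.3],
  [[0.026,0.197,0],[0,0,-0.18],0.3],
  [[0.038,0.245,0],[0,0,-0.28],0.3],
  [[0.054,0.291,0],[0,0,-0.38],0.3],
  [[0.07,0.337,0],[0,0,-0.48],0.3],
  [[0.09,0.381,0],[0,0,-0.58],0.3],
  [[0.111,0.425,0],[0,0,-0.68],0.3],
])

```text
time_s: 68.7
ee_pos: [482.8, 124.9, 43.5]
eef_rot: [0.976, -0.219, 0.0, 0.0]
wrist_force: [0.3, -0.9, -0.8]
grip_width: 30.0
grip_force: 0.4
```

Call:
play_rows([
  [[0.024,0.042,0],[0,0,-0.08],0.3],
  [[0.05,0.084,0],[0,0,-0.16],0.3],
  [[0.078,0.123,0],[0,0,-0.25],0.3],
  [[0.108,0.162,0],[0,0,-0.34],0.3],
  [[0.14,0.199,0],[0,0,-0.43],0.3],
  [[0.173,0.235,0],[0,0,-0.52],0.3],
  [[0.208,0.268,0],[0,0,-0.6],0.3],
  [[0.246,0.3,0],[0,0,-0.66],0.3],
  [[0.284,0.33,0],[0,0,-0.7],0.3],
  [[0.324,0.358,0],[0,0,-0.72],0.3],
])

```text
time_s: 69.53
ee_pos: [547.3, 196.6, 43.2]
eef_rot: [0.921, -0.39, -0.0, 0.0]
wrist_force: [-0.7, 0.2, 0.3]
grip_width: 29.8
grip_force: 0.4
```

Call:
play_rows([
  [[0.041,0.026,0],[0,0,0],0.3],
  [[0.084,0.05,0],[0,0,0],0.3],
  [[0.128,0.072,0],[0,0,0],0.3],
  [[0.173,0.091,0],[0,0,0],0.3],
  [[0.218,0.108,0],[0,0,0],0.3],
  [[0.265,0.123,0],[0,0,0],0.3],
  [[0.293,0.13,0],[0,0,0],0.3],
  [[0.322,0.137,0],[0,0,0],0.3],
  [[0.34,0.141,0],[0,0,0],0.3],
  [[0.355,0.145,0],[0,0,0],0.3],
])

```text
time_s: 70.37
ee_pos: [618.6, 225.0, 43.4]
eef_rot: [0.921, -0.389, -0.0, 0.0]
wrist_force: [0.1, -0.0, -0.6]
grip_width: 29.9
grip_force: 0.3
```

Run:
```python
from h import *
st()
```

```text
t 70.47 tcp [618.83 225.02  43.51] yaw -0.8003 tilt [ 0.0002 -0.0001] F [ 0.4 -0.2 -0.2] w 30.3 gf 0.0
```

Call:
play_rows([
  [[0.006,0.0015,0],[0,0,0],0.3],
  [[0.012,0.003,0],[0,0,0],0.3],
  [[0.018,0.0045,0],[0,0,0],0.3],
  [[0.022,0.005,0],[0,0,0],0.3],
  [[0.022,0.005,0],[0,0,0],0.3],
  [[0.022,0.005,0],[0,0,0],0.3],
  [[0.022,0.005,0],[0,0,0],0.3],
  [[0.022,0.005,0],[0,0,0],0.3],
  [[0.022,0.005,0],[0,0,0],0.3],
  [[0.022,0.005,0],[0,0,0],0.3],
])

```text
time_s: 71.3
ee_pos: [620.3, 225.1, 43.1]
eef_rot: [0.921, -0.389, -0.003, 0.002]
wrist_force: [-8.4, -3.1, 5.0]
grip_width: 30.1
grip_force: 4.2
```

Run:
```python
from h import *
st()
```

```text
t 71.4 tcp [620.24 225.1   43.06] yaw -0.7999 tilt [-0.0025  0.0022] F [-8.1 -3.5  6.2] w 29.9 gf 4.2
```

Call:
play_rows([
  [[-0.025,-0.006,0],[0,0,0],0.3],
  [[-0.045,-0.011,0],[0,0,0],0.3],
  [[-0.045,-0.011,0.05],[0,0,0],0.3],
  [[-0.045,-0.011,0.12],[0,0,0],0.3],
  [[-0.045,-0.011,0.2],[0,0,0],0.3],
  [[-0.045,-0.011,0.27],[0,0,0],0.3],
  [[-0.045,-0.011,0.3],[0,0,0.1],0.3],
  [[-0.045,-0.011,0.3],[0,0,0.25],0.3],
  [[-0.045,-0.011,0.3],[0,0,0.35],0.3],
  [[-0.045,-0.011,0.3],[0,0,0.42],0.3],
])

```text
time_s: 72.23
ee_pos: [615.0, 224.0, 105.9]
eef_rot: [0.957, -0.29, 0.001, -0.001]
wrist_force: [-0.2, 0.2, 0.2]
grip_width: 29.8
grip_force: 0.0
```

Call:
play_rows([
  [[-0.03,-0.05,0],[0,0,0.08],-0.1],
  [[-0.08,-0.14,0],[0,0,0.2],-0.1],
  [[-0.13,-0.23,0],[0,0,0.35],-0.1],
  [[-0.18,-0.32,0],[0,0,0.48],-0.1],
  [[-0.23,-0.4,0],[0,0,0.6],-0.1],
  [[-0.26,-0.44,0],[0,0,0.7],-0.1],
  [[-0.26,-0.44,0],[0,0,0.78],-0.1],
  [[-0.26,-0.44,0],[0,0,0.8],-0.1],
  [[-0.26,-0.44,0],[0,0,0.8],-0.1],
  [[-0.26,-0.44,0],[0,0,0.8],-0.1],
])

```text
time_s: 73.07
ee_pos: [562.7, 136.0, 104.6]
eef_rot: [0.995, -0.095, 0.001, -0.0]
wrist_force: [-0.0, -0.7, -0.5]
grip_width: 46.7
grip_force: 0.0
```

Run:
```python
from arc import *
st()
W=wristpose();im=optics.read_camera('wrist');np.save('t1.npy',im);np.save('Wt1.npy',W);g=im.mean(2)
for z in(76.5,60): u=wproj(W,[*knob(1.25),z]);print('knob px',u.round(0), g[int(u[1])-2:int(u[1])+3,int(u[0])-2:int(u[0])+3].mean() if 0<u[0]<510 and 0<u[1]<380 else None)
# tray: steel edges: project expected corners
for dx in(-60,60):
  for dy in(-100,100): print('tray cnr px',wproj(W,[431+dx,338+dy,22]).round(0))
capscan(8)
```

```text
t 73.17 tcp [562.48 136.05 104.28] yaw -0.1904 tilt [ 0.0003 -0.0001] F [ 0.8  0.4 -0.3] w 46.7 gf 0.0
knob px [114. 176.] 33.18666666666667
knob px [123. 170.] 6.32
tray cnr px [198. 362.]
tray cnr px [ 69. 359.]
tray cnr px [164. 282.]
tray cnr px [ 28. 291.]
t 73.2 tcp [562.2 136.  103.8] yaw -0.19 F [-0.1 -0.3 -0.3] w 46.4
cap [ 6.10568e+02  3.63670e+01 -7.60000e-02  1.73082e+02  2.29900e+03] [361. 121.]
cap [5.600470e+02 4.080600e+01 5.000000e-03 2.098737e+03 4.160000e+03] [361. 207.]
```

Call:
play_rows([
  [[-0.04,-0.07,0],[0,0,0.05],-0.1],
  [[-0.1,-0.18,0],[0,0,0.1],-0.1],
  [[-0.17,-0.3,0],[0,0,0.15],-0.1],
  [[-0.23,-0.4,0],[0,0,0.2],-0.1],
  [[-0.2565,-0.45,0],[0,0,0.2],-0.1],
  [[-0.2565,-0.45,-0.06],[0,0,0.2],-0.1],
  [[-0.2565,-0.45,-0.14],[0,0,0.2],-0.1],
  [[-0.2565,-0.45,-0.2],[0,0,0.2],-0.1],
  [[-0.2565,-0.45,-0.2],[0,0,0.2],-0.1],
  [[-0.2565,-0.45,-0.2],[0,0,0.2],-0.1],
])

```text
time_s: 74.1
ee_pos: [510.0, 46.5, 62.4]
eef_rot: [0.999, -0.045, -0.001, -0.0]
wrist_force: [-0.7, 0.2, -0.2]
grip_width: 46.9
grip_force: 0.0
```

Run:
```python
from h import *
st()
```

```text
t 74.2 tcp [510.67  46.34  63.24] yaw -0.0898 tilt [ 0.0004 -0.    ] F [ 0.  -0.9  0.8] w 46.9 gf 0.0
```

Call:
play_rows([
  [[0,0,-0.05],[0,0,0],-0.1],
  [[0,0,-0.12],[0,0,0],-0.1],
  [[0,0,-0.19],[0,0,0],-0.1],
  [[0,0,-0.24],[0,0,0],-0.1],
  [[0,0,-0.27],[0,0,0],-0.1],
  [[0,0,-0.28],[0,0,0],-0.1],
  [[0,0,-0.28],[0,0,0],0.6],
  [[0,0,-0.28],[0,0,0],0.6],
  [[0,0,-0.28],[0,0,0],0.6],
  [[0,0,-0.28],[0,0,0],0.6],
])

```text
time_s: 75.03
ee_pos: [511.2, 45.7, 8.3]
eef_rot: [0.999, -0.045, 0.001, 0.0]
wrist_force: [0.1, 0.0, -0.7]
grip_width: 33.4
grip_force: 31.1
```

Run:
```python
from h import *
st()
```

```text
t 75.13 tcp [511.07  45.7    8.13] yaw -0.0902 tilt [0.0004 0.    ] F [-0.1 -0.6 -0. ] w 33.4 gf 31.1
```

Call:
play_rows([
  [[0,0,0.02],[0,0,0],0.6],
  [[0,0,0.06],[0,0,0],0.6],
  [[0,0,0.12],[0,0,0],0.6],
  [[0,0,0.2],[0,0,0],0.6],
  [[0,0,0.28],[0,0,0],0.6],
  [[0,0,0.34],[0,0,0],0.6],
  [[0,0,0.38],[0,0,0],0.6],
  [[0,0,0.4],[0,0,0],0.6],
  [[0,0,0.4],[0,0,0],0.6],
  [[0,0,0.4],[0,0,0],0.6],
])

```text
time_s: 75.97
ee_pos: [510.3, 45.8, 87.3]
eef_rot: [0.999, -0.045, -0.0, -0.0]
wrist_force: [-0.2, -0.2, 0.3]
grip_width: 33.2
grip_force: 31.1
```

Call:
play_rows([
  [[-0.015,0.05,0],[0,0,0],0.6],
  [[-0.05,0.17,0],[0,0,0],0.6],
  [[-0.1,0.33,0],[0,0,0],0.6],
  [[-0.15,0.5,0],[0,0,0],0.6],
  [[-0.2,0.67,0],[0,0,0],0.6],
  [[-0.235,0.79,0],[0,0,0],0.6],
  [[-0.253,0.855,0],[0,0,0],0.6],
  [[-0.253,0.855,0],[0,0,0],0.6],
  [[-0.253,0.855,0],[0,0,0],0.6],
  [[-0.253,0.855,0],[0,0,0],0.6],
])

```text
time_s: 76.8
ee_pos: [459.6, 216.4, 87.0]
eef_rot: [0.999, -0.045, -0.001, 0.0]
wrist_force: [0.2, -0.8, -1.0]
grip_width: 33.1
grip_force: 31.1
```

Call:
play_rows([
  [[-0.015,0.05,0],[0,0,0],0.6],
  [[-0.05,0.17,0],[0,0,0],0.6],
  [[-0.1,0.33,0],[0,0,0],0.6],
  [[-0.15,0.5,0],[0,0,0],0.6],
  [[-0.2,0.67,0],[0,0,0],0.6],
  [[-0.235,0.79,0],[0,0,0],0.6],
  [[-0.253,0.855,0],[0,0,0],0.6],
  [[-0.253,0.855,0],[0,0,0],0.6],
  [[-0.253,0.855,0],[0,0,0],0.6],
  [[-0.253,0.855,0],[0,0,0],0.6],
])

```text
time_s: 77.63
ee_pos: [409.9, 386.6, 87.4]
eef_rot: [0.999, -0.046, -0.0, 0.0]
wrist_force: [0.2, -1.3, -0.0]
grip_width: 33.2
grip_force: 31.1
```

Run:
```python
from h import *
st()
W=wristpose();im=optics.read_camera('wrist').mean(2)
# profiles along world lines at wall-top height; sample at z=22
def prof(a,b,n):
    P=[wproj(W,[*(np.array(a)+(np.array(b)-a)*t),22]) for t in np.linspace(0,1,n)]
    return [int(im[int(round(v)),int(round(u))]) if 0<=u<511.4 and 0<=v<383.4 else -1 for u,v in P]
print('x 470..510 @y388',prof([470,388],[510,388],41))
print('y 415..450 @x460',prof([460,415],[460,450],36))
print('y 225..260 @x460',prof([460,225],[460,260],36))
```

```text
t 77.73 tcp [409.96 386.49  87.45] yaw -0.0921 tilt [-0.0001  0.0002] F [ 1.  -0.2  0.2] w 33.3 gf 31.1
x 470..510 @y388 [211, 211, 212, 211, 210, 211, 211, 212, 211, 210, 210, 211, 210, 211, 210, 211, 209, 210, 211, 184, 151, 161, 184, 165, 153, 199, 209, 209, 210, 210, 210, 212, 209, 211, 209, 212, 210, 210, 211, 211, 211]
y 415..450 @x460 [211, 210, 211, 212, 211, 210, 211, 211, 211, 210, 209, 206, 189, 121, 109, 106, 94, 53, 38, 41, 112, 165, 192, 190, 194, 206, 211, 211, 210, 212, 211, 210, 211, 211, 209, 211]
y 225..260 @x460 [210, 210, 209, 211, 211, 210, 210, 209, 209, 203, 185, 185, 162, 139, 122, 107, 102, 92, 68, 47, 37, 37, 35, 37, 38, 36, 42, 57, 82, 96, 98, 101, 100, 100, 101, 101]
```

Tray walls measure x inner edge ≈ 490 and y ≈ 239 to 435, so the centre is about (433.5,337). I'll lower the first cap.

Call:
play_rows([
  [[0.004,0,-0.05],[0,0,0],0.6],
  [[0.004,0,-0.13],[0,0,0],0.6],
  [[0.004,0,-0.21],[0,0,0],0.6],
  [[0.004,0,-0.28],[0,0,0],0.6],
  [[0.004,0,-0.34],[0,0,0],0.6],
  [[0.004,0,-0.38],[0,0,0],0.6],
  [[0.004,0,-0.395],[0,0,0],0.6],
  [[0.004,0,-0.4],[0,0,0],0.6],
  [[0.004,0,-0.4],[0,0,0],0.6],
  [[0.004,0,-0.4],[0,0,0],0.6],
])

```text
time_s: 78.62
ee_pos: [410.9, 388.1, 8.4]
eef_rot: [0.999, -0.045, 0.001, -0.0]
wrist_force: [-0.6, 0.4, 0.2]
grip_width: 33.1
grip_force: 31.1
```

Call:
play_rows([
  [[0,0,-0.005],[0,0,0],0.6],
  [[0,0,-0.01],[0,0,0],0.6],
  [[0,0,-0.016],[0,0,0],0.6],
  [[0,0,-0.019],[0,0,0],0.6],
  [[0,0,-0.019],[0,0,0],0.6],
  [[0,0,-0.019],[0,0,0],0.6],
  [[0,0,-0.019],[0,0,0],0.6],
  [[0,0,-0.019],[0,0,0],0.6],
  [[0,0,-0.019],[0,0,0],0.6],
  [[0,0,-0.019],[0,0,0],0.6],
])

```text
time_s: 79.45
ee_pos: [410.2, 387.7, 3.8]
eef_rot: [0.999, -0.045, 0.0, -0.0]
wrist_force: [1.0, 0.5, 0.1]
grip_width: 33.0
grip_force: 31.1
```

Run:
```python
from h import *
st()
```

```text
t 79.55 tcp [410.25 387.76   3.83] yaw -0.0902 tilt [ 0. -0.] F [ 0.5 -0.3 -0.7] w 33.2 gf 31.1
```

Call:
play_rows([
  [[0,0,-0.002],[0,0,0],0.6],
  [[0,0,-0.004],[0,0,0],0.6],
  [[0,0,-0.006],[0,0,0],0.6],
  [[0,0,-0.007],[0,0,0],0.6],
  [[0,0,-0.007],[0,0,0],0.6],
  [[0,0,-0.007],[0,0,0],0.6],
  [[0,0,-0.007],[0,0,0],0.6],
  [[0,0,-0.007],[0,0,0],0.6],
  [[0,0,-0.007],[0,0,0],0.6],
  [[0,0,-0.007],[0,0,0],0.6],
])

```text
time_s: 80.38
ee_pos: [410.3, 387.8, 3.6]
eef_rot: [0.999, -0.045, -0.0, 0.0]
wrist_force: [-3.5, -2.8, 10.4]
grip_width: 33.6
grip_force: 32.3
```

Run:
```python
from h import *
st()
```

```text
t 80.48 tcp [410.32 387.82   3.62] yaw -0.09 tilt [-0.0001  0.0002] F [-3.6 -3.1  9.2] w 33.2 gf 32.3
```

Call:
play_rows([
  [[0,0,0.005],[0,0,0],0.6],
  [[0,0,0.005],[0,0,0],0.1],
  [[0,0,0.005],[0,0,0],0],
  [[0,0,0.005],[0,0,0],0],
  [[0,0,0.005],[0,0,0],0],
  [[0,0,0.05],[0,0,0],0],
  [[0,0,0.12],[0,0,0],0],
  [[0,0,0.2],[0,0,0],0],
  [[0,0,0.28],[0,0,0],0],
  [[0,0,0.36],[0,0,0],0],
])

```text
time_s: 81.32
ee_pos: [410.3, 387.8, 75.7]
eef_rot: [0.999, -0.045, 0.0, -0.0]
wrist_force: [0.3, 0.0, -0.1]
grip_width: 42.6
grip_force: 0.0
```

Call:
play_rows([
  [[0.02,-0.05,0],[0,0,0],-0.1],
  [[0.07,-0.17,0],[0,0,0],-0.1],
  [[0.14,-0.33,0],[0,0,0],-0.1],
  [[0.22,-0.5,0],[0,0,0],-0.1],
  [[0.29,-0.67,0],[0,0,0],-0.1],
  [[0.35,-0.8,0],[0,0,0],-0.1],
  [[0.377,-0.865,0],[0,0,0],-0.1],
  [[0.377,-0.865,0],[0,0,0],-0.1],
  [[0.377,-0.865,0],[0,0,0],-0.1],
  [[0.377,-0.865,0],[0,0,0],-0.1],
])

```text
time_s: 82.15
ee_pos: [485.0, 214.9, 74.0]
eef_rot: [0.999, -0.045, -0.0, -0.0]
wrist_force: [0.5, -0.6, 0.4]
grip_width: 47.2
grip_force: 0.0
```

Call:
play_rows([
  [[0.02,-0.05,0],[0,0,0],-0.1],
  [[0.07,-0.17,0],[0,0,0],-0.1],
  [[0.14,-0.33,0],[0,0,0],-0.1],
  [[0.22,-0.5,0],[0,0,0],-0.1],
  [[0.29,-0.67,0],[0,0,0],-0.1],
  [[0.35,-0.8,0],[0,0,0],-0.1],
  [[0.377,-0.865,0],[0,0,0],-0.1],
  [[0.377,-0.865,0],[0,0,0],-0.1],
  [[0.377,-0.865,0],[0,0,0],-0.1],
  [[0.377,-0.865,0],[0,0,0],-0.1],
])

```text
time_s: 82.98
ee_pos: [560.2, 43.1, 74.1]
eef_rot: [0.999, -0.044, -0.001, -0.0]
wrist_force: [0.3, 0.0, 0.2]
grip_width: 46.9
grip_force: 0.0
```

Run:
```python
from h import *
st();capscan(8)
```

```text
t 83.08 tcp [560.23  43.25  74.09] yaw -0.0881 tilt [-0.0004 -0.0002] F [-0.3  0.5  0.2] w 46.8 gf 0.0
t 83.1 tcp [560.3  43.3  74.2] yaw -0.088 F [-0.3  0.5  0.2] w 46.8
cap [ 6.10934e+02  3.72930e+01 -8.30000e-02  9.39330e+01  2.97100e+03] [254. 144.]
cap [ 5.60722e+02  4.18260e+01 -8.70000e-02  8.12750e+01  2.79100e+03] [254. 212.]
edge [412. 377.  24.]
```

Call:
play_rows([
  [[0.003,-0.006,-0.05],[0,0,0],-0.1],
  [[0.003,-0.006,-0.13],[0,0,0],-0.1],
  [[0.003,-0.006,-0.21],[0,0,0],-0.1],
  [[0.003,-0.006,-0.27],[0,0,0],-0.1],
  [[0.003,-0.006,-0.315],[0,0,0],-0.1],
  [[0.003,-0.006,-0.33],[0,0,0],-0.1],
  [[0.003,-0.006,-0.33],[0,0,0],-0.1],
  [[0.003,-0.006,-0.33],[0,0,0],0.6],
  [[0.003,-0.006,-0.33],[0,0,0],0.6],
  [[0.003,-0.006,-0.33],[0,0,0],0.6],
])

```text
time_s: 83.97
ee_pos: [562.5, 40.4, 9.4]
eef_rot: [0.999, -0.045, 0.001, 0.0]
wrist_force: [0.1, 0.2, -0.4]
grip_width: 33.2
grip_force: 30.3
```

Run:
```python
from h import *
st()
```

```text
t 84.07 tcp [562.34  40.45   9.21] yaw -0.0902 tilt [0.0007 0.0001] F [-0.8 -0.9  1.7] w 33.1 gf 30.5
```

Call:
play_rows([
  [[0,0,0],[0,0,0],0.6],
  [[0,0,0.05],[0,0,0],0.6],
  [[0,0,0.12],[0,0,0],0.6],
  [[0,0,0.2],[0,0,0],0.6],
  [[0,0,0.28],[0,0,0],0.6],
  [[0,0,0.34],[0,0,0],0.6],
  [[0,0,0.38],[0,0,0],0.6],
  [[0,0,0.4],[0,0,0],0.6],
  [[0,0,0.4],[0,0,0],0.6],
  [[0,0,0.4],[0,0,0],0.6],
])

```text
time_s: 84.9
ee_pos: [561.2, 40.6, 87.9]
eef_rot: [0.999, -0.045, -0.0, -0.0]
wrist_force: [0.0, -0.3, -0.5]
grip_width: 33.3
grip_force: 30.3
```

Call:
play_rows([
  [[-0.015,0.045,0],[0,0,0],0.6],
  [[-0.05,0.15,0],[0,0,0],0.6],
  [[-0.1,0.29,0],[0,0,0],0.6],
  [[-0.155,0.44,0],[0,0,0],0.6],
  [[-0.21,0.59,0],[0,0,0],0.6],
  [[-0.245,0.69,0],[0,0,0],0.6],
  [[-0.263,0.741,0],[0,0,0],0.6],
  [[-0.263,0.741,0],[0,0,0],0.6],
  [[-0.263,0.741,0],[0,0,0],0.6],
  [[-0.263,0.741,0],[0,0,0],0.6],
])

```text
time_s: 85.73
ee_pos: [509.4, 187.8, 88.2]
eef_rot: [0.999, -0.045, -0.0, 0.0]
wrist_force: [-0.4, -0.6, -0.2]
grip_width: 33.8
grip_force: 30.3
```

Call:
play_rows([
  [[-0.015,0.045,0],[0,0,0],0.6],
  [[-0.05,0.15,0],[0,0,0],0.6],
  [[-0.1,0.29,0],[0,0,0],0.6],
  [[-0.155,0.44,0],[0,0,0],0.6],
  [[-0.21,0.59,0],[0,0,0],0.6],
  [[-0.245,0.69,0],[0,0,0],0.6],
  [[-0.263,0.741,0],[0,0,0],0.6],
  [[-0.263,0.741,0],[0,0,0],0.6],
  [[-0.263,0.741,0],[0,0,0],0.6],
  [[-0.263,0.741,0],[0,0,0],0.6],
])

```text
time_s: 86.57
ee_pos: [457.1, 335.7, 88.3]
eef_rot: [0.999, -0.046, 0.0, 0.0]
wrist_force: [-0.7, 0.0, -0.2]
grip_width: 33.1
grip_force: 30.3
```

Call:
play_rows([
  [[0,0,-0.05],[0,0,0],0.6],
  [[0,0,-0.13],[0,0,0],0.6],
  [[0,0,-0.21],[0,0,0],0.6],
  [[0,0,-0.28],[0,0,0],0.6],
  [[0,0,-0.34],[0,0,0],0.6],
  [[0,0,-0.38],[0,0,0],0.6],
  [[0,0,-0.395],[0,0,0],0.6],
  [[0,0,-0.4],[0,0,0],0.6],
  [[0,0,-0.4],[0,0,0],0.6],
  [[0,0,-0.4],[0,0,0],0.6],
])

```text
time_s: 87.4
ee_pos: [457.2, 337.2, 9.2]
eef_rot: [0.999, -0.045, 0.001, -0.0]
wrist_force: [-0.5, -0.0, 0.1]
grip_width: 32.9
grip_force: 30.3
```

Run:
```python
from h import *
st()
```

```text
t 87.5 tcp [457.16 337.28   9.27] yaw -0.0901 tilt [ 0.0008 -0.0004] F [ 0.9 -0.1 -0.8] w 33.4 gf 30.3
```

Call:
play_rows([
  [[0,0,-0.005],[0,0,0],0.6],
  [[0,0,-0.01],[0,0,0],0.6],
  [[0,0,-0.015],[0,0,0],0.6],
  [[0,0,-0.02],[0,0,0],0.6],
  [[0,0,-0.022],[0,0,0],0.6],
  [[0,0,-0.022],[0,0,0],0.6],
  [[0,0,-0.022],[0,0,0],0.6],
  [[0,0,-0.022],[0,0,0],0.6],
  [[0,0,-0.022],[0,0,0],0.6],
  [[0,0,-0.022],[0,0,0],0.6],
])

```text
time_s: 88.33
ee_pos: [456.5, 337.0, 5.1]
eef_rot: [0.999, -0.045, -0.0, 0.0]
wrist_force: [-3.4, -2.3, 7.6]
grip_width: 33.5
grip_force: 31.3
```

Call:
play_rows([
  [[0,0,0.005],[0,0,0],0.6],
  [[0,0,0.005],[0,0,0],0.1],
  [[0,0,0.005],[0,0,0],0],
  [[0,0,0.005],[0,0,0],0],
  [[0,0,0.005],[0,0,0],0],
  [[0,0,0.05],[0,0,0],0],
  [[0,0,0.12],[0,0,0],0],
  [[0,0,0.2],[0,0,0],0],
  [[0,0,0.28],[0,0,0],0],
  [[0,0,0.36],[0,0,0],0],
])

```text
time_s: 89.17
ee_pos: [456.5, 337.0, 77.3]
eef_rot: [0.999, -0.045, 0.0, -0.0]
wrist_force: [1.2, 0.1, 0.2]
grip_width: 42.4
grip_force: 0.0
```

Call:
play_rows([
  [[0.02,-0.045,0.01],[0,0,0],-0.1],
  [[0.07,-0.15,0.01],[0,0,0],-0.1],
  [[0.14,-0.29,0.01],[0,0,0],-0.1],
  [[0.22,-0.44,0.01],[0,0,0],-0.1],
  [[0.3,-0.59,0.01],[0,0,0],-0.1],
  [[0.36,-0.7,0.01],[0,0,0],-0.1],
  [[0.386,-0.749,0.01],[0,0,0],-0.1],
  [[0.386,-0.749,0.01],[0,0,0],-0.1],
  [[0.386,-0.749,0.01],[0,0,0],-0.1],
  [[0.386,-0.749,0.01],[0,0,0],-0.1],
])

```text
time_s: 90.0
ee_pos: [532.7, 188.1, 77.6]
eef_rot: [0.999, -0.045, -0.001, -0.0]
wrist_force: [0.3, 1.0, -0.1]
grip_width: 47.0
grip_force: 0.0
```

Call:
play_rows([
  [[0.02,-0.045,0],[0,0,0],-0.1],
  [[0.07,-0.15,0],[0,0,0],-0.1],
  [[0.14,-0.29,0],[0,0,0],-0.1],
  [[0.22,-0.44,0],[0,0,0],-0.1],
  [[0.3,-0.59,0],[0,0,0],-0.1],
  [[0.36,-0.7,0],[0,0,0],-0.1],
  [[0.386,-0.749,0],[0,0,0],-0.1],
  [[0.386,-0.749,0],[0,0,0],-0.1],
  [[0.386,-0.749,0],[0,0,0],-0.1],
  [[0.386,-0.749,0],[0,0,0],-0.1],
])

```text
time_s: 90.83
ee_pos: [609.9, 39.0, 77.6]
eef_rot: [0.999, -0.044, -0.001, -0.0]
wrist_force: [-0.6, 1.1, -0.2]
grip_width: 47.2
grip_force: 0.0
```

Run:
```python
from h import *
st();capscan(8)
```

```text
t 90.93 tcp [609.94  39.03  77.71] yaw -0.0881 tilt [-0.0004 -0.0002] F [ 0.1 -0.3 -0.5] w 47.0 gf 0.0
t 90.9 tcp [610.   39.   77.8] yaw -0.088 F [ 0.1 -0.3 -0.5] w 47.0
cap [ 6.10332e+02  3.75340e+01 -8.80000e-02  7.92750e+01  2.70600e+03] [254. 210.]Traceback (most recent call last):
  File "<stdin>", line 2, in <module>
  File "h.py", line 58, in capscan
    p=wray(W,ce[i],z0+16);r=fitcap(L==i,lambda P:wproj(W,P),p[0],p[1],z0,np.arange(0,6.28,.7))
                            ~~~~~~^^^^^^^^^^^^^^^^^^^^^^^^^^^^^^^^^^^^^^^^^^^^^^^^^^^^^^^^^^^^
  File "h.py", line 34, in fitcap
    best=min((minimize(f,[x,y,a*20],method='Nelder-Mead',options=dict(initial_simplex=np.array([x,y,a*20])+np.array([[0,0,0],[4,0,0],[0,4,0],[0,0,4]]),xatol=.05,fatol=.01)) for a in yaws),key=lambda r:r.fun)
  File "h.py", line 34, in <genexpr>
    best=min((minimize(f,[x,y,a*20],method='Nelder-Mead',options=dict(initial_simplex=np.array([x,y,a*20])+np.array([[0,0,0],[4,0,0],[0,4,0],[0,0,4]]),xatol=.05,fatol=.01)) for a in yaws),key=lambda r:r.fun)
              ~~~~~~~~^^^^^^^^^^^^^^^^^^^^^^^^^^^^^^^^^^^^^^^^^^^^^^^^^^^^^^^^^^^^^^^^^^^^^^^^^^^^^^^^^^^^^^^^^^^^^^^^^^^^^^^^^^^^^^^^^^^^^^^^^^^^^^^^^^^^^^^^^^^^^^^^^^^^^^
    res = _minimize_neldermead(fun, x0, args, callback, bounds=bounds,
                               **options)
    fsim[k] = func(sim[k])
              ~~~~^^^^^^^^
    fx = function(np.copy(x), *(wrapper_args + args))
  File "h.py", line 33, in <lambda>
    f=lambda v:np.abs(hullmask(dsil(pf,v[0],v[1],v[2]/20,z0),x0,y0,w,hh)-M).sum()
                      ~~~~~~~~~~~~~~~~~~~~~~~~~~~~~~~~~~~~~~~~~~~~~~~~~~^~
ValueError: operands could not be broadcast together with shapes (66,58) (66,0)
```

Call:
play_rows([
  [[0,0,-0.05],[0,0,0],-0.1],
  [[0,0,-0.13],[0,0,0],-0.1],
  [[0,0,-0.21],[0,0,0],-0.1],
  [[0,0,-0.28],[0,0,0],-0.1],
  [[0,0,-0.33],[0,0,0],-0.1],
  [[0,0,-0.35],[0,0,0],-0.1],
  [[0,0,-0.35],[0,0,0],-0.1],
  [[0,0,-0.35],[0,0,0],0.6],
  [[0,0,-0.35],[0,0,0],0.6],
  [[0,0,-0.35],[0,0,0],0.6],
])

```text
time_s: 91.82
ee_pos: [611.7, 37.2, 9.1]
eef_rot: [0.999, -0.045, 0.001, 0.0]
wrist_force: [-0.8, 0.4, 0.0]
grip_width: 33.3
grip_force: 31.1
```

Run:
```python
from h import *
st()
```

```text
t 91.92 tcp [611.56  37.25   8.91] yaw -0.0902 tilt [0.0006 0.0001] F [-0.3  1.4 -0.2] w 33.5 gf 31.1
```

Call:
play_rows([
  [[0,0,0],[0,0,0],0.6],
  [[0,0,0.05],[0,0,0],0.6],
  [[0,0,0.12],[0,0,0],0.6],
  [[0,0,0.2],[0,0,0],0.6],
  [[0,0,0.28],[0,0,0],0.6],
  [[0,0,0.34],[0,0,0],0.6],
  [[0,0,0.38],[0,0,0],0.6],
  [[0,0,0.4],[0,0,0],0.6],
  [[0,0,0.4],[0,0,0],0.6],
  [[0,0,0.4],[0,0,0],0.6],
])

```text
time_s: 92.75
ee_pos: [610.5, 37.4, 87.6]
eef_rot: [0.999, -0.045, -0.0, -0.0]
wrist_force: [0.0, 0.2, -0.7]
grip_width: 33.1
grip_force: 31.1
```

Call:
play_rows([
  [[-0.03,0.04,0],[0,0,0],0.6],
  [[-0.1,0.12,0],[0,0,0],0.6],
  [[-0.2,0.25,0],[0,0,0],0.6],
  [[-0.3,0.37,0],[0,0,0],0.6],
  [[-0.39,0.49,0],[0,0,0],0.6],
  [[-0.46,0.58,0],[0,0,0],0.6],
  [[-0.499,0.624,0],[0,0,0],0.6],
  [[-0.499,0.624,0],[0,0,0],0.6],
  [[-0.499,0.624,0],[0,0,0],0.6],
  [[-0.499,0.624,0],[0,0,0],0.6],
])

```text
time_s: 93.58
ee_pos: [511.8, 161.4, 88.0]
eef_rot: [0.999, -0.045, 0.0, 0.0]
wrist_force: [-0.5, -0.2, -0.1]
grip_width: 33.7
grip_force: 31.1
```

Call:
play_rows([
  [[-0.03,0.04,0],[0,0,0],0.6],
  [[-0.1,0.12,0],[0,0,0],0.6],
  [[-0.2,0.25,0],[0,0,0],0.6],
  [[-0.3,0.37,0],[0,0,0],0.6],
  [[-0.39,0.49,0],[0,0,0],0.6],
  [[-0.46,0.58,0],[0,0,0],0.6],
  [[-0.499,0.624,0],[0,0,0],0.6],
  [[-0.499,0.624,0],[0,0,0],0.6],
  [[-0.499,0.624,0],[0,0,0],0.6],
  [[-0.499,0.624,0],[0,0,0],0.6],
])

```text
time_s: 94.42
ee_pos: [412.3, 286.1, 88.1]
eef_rot: [0.999, -0.046, 0.0, 0.0]
wrist_force: [-0.1, -0.3, -0.7]
grip_width: 33.0
grip_force: 31.1
```

Call:
play_rows([
  [[0,0,-0.05],[0,0,0],0.6],
  [[0,0,-0.13],[0,0,0],0.6],
  [[0,0,-0.21],[0,0,0],0.6],
  [[0,0,-0.28],[0,0,0],0.6],
  [[0,0,-0.34],[0,0,0],0.6],
  [[0,0,-0.38],[0,0,0],0.6],
  [[0,0,-0.395],[0,0,0],0.6],
  [[0,0,-0.4],[0,0,0],0.6],
  [[0,0,-0.4],[0,0,0],0.6],
  [[0,0,-0.4],[0,0,0],0.6],
])

```text
time_s: 95.25
ee_pos: [412.0, 287.1, 8.7]
eef_rot: [0.999, -0.045, 0.001, -0.0]
wrist_force: [0.5, -0.1, 0.9]
grip_width: 33.6
grip_force: 31.1
```

Call:
play_rows([
  [[0,0,-0.005],[0,0,0],0.6],
  [[0,0,-0.01],[0,0,0],0.6],
  [[0,0,-0.015],[0,0,0],0.6],
  [[0,0,-0.02],[0,0,0],0.6],
  [[0,0,-0.022],[0,0,0],0.6],
  [[0,0,-0.022],[0,0,0],0.6],
  [[0,0,-0.022],[0,0,0],0.6],
  [[0,0,-0.022],[0,0,0],0.6],
  [[0,0,-0.022],[0,0,0],0.6],
  [[0,0,-0.022],[0,0,0],0.6],
])

```text
time_s: 96.08
ee_pos: [411.4, 287.1, 4.5]
eef_rot: [0.999, -0.045, 0.0, 0.0]
wrist_force: [-3.2, -1.5, 8.5]
grip_width: 32.9
grip_force: 32.1
```

Contact with the tray floor. I'll release, lift, back off and verify with the top and wrist cameras numerically.

Call:
play_rows([
  [[0,0,0.005],[0,0,0],0.6],
  [[0,0,0.005],[0,0,0],0.1],
  [[0,0,0.005],[0,0,0],0],
  [[0,0,0.005],[0,0,0],0],
  [[0,0,0.005],[0,0,0],0],
  [[0,0,0.05],[0,0,0],0],
  [[0,0,0.12],[0,0,0],0],
  [[0,0,0.2],[0,0,0],0],
  [[0,0,0.28],[0,0,0],0],
  [[0,0,0.36],[0,0,0],0],
])

```text
time_s: 96.92
ee_pos: [411.2, 287.0, 76.9]
eef_rot: [0.999, -0.045, 0.0, -0.0]
wrist_force: [0.7, 0.7, -0.5]
grip_width: 42.9
grip_force: 0.0
```

Call:
play_rows([
  [[-0.05,0.03,0.1],[0,0,0],0],
  [[-0.13,0.08,0.25],[0,0,0],0],
  [[-0.22,0.13,0.4],[0,0,0],0],
  [[-0.28,0.18,0.5],[0,0,0],0],
  [[-0.28,0.2,0.5],[0,0,0],0],
  [[-0.28,0.2,0.5],[0,0,0],0],
  [[-0.28,0.2,0.5],[0,0,0],0],
  [[-0.28,0.2,0.5],[0,0,0],0],
  [[-0.28,0.2,0.5],[0,0,0],0],
  [[-0.28,0.2,0.5],[0,0,0],0],
])

```text
time_s: 97.75
ee_pos: [355.0, 326.2, 174.4]
eef_rot: [0.999, -0.046, -0.001, 0.001]
wrist_force: [-0.2, -0.5, -0.3]
grip_width: 42.8
grip_force: 0.0
```

Run:
```python
from arc import *
st()
try: capscan(4)
except Exception as e: print('err')
W=wristpose();g=optics.read_camera('wrist').mean(2)
def at(z,q): 
    u=wproj(W,[*knob(q),z]);return u.round(0).tolist(),(g[int(u[1])-2:int(u[1])+3,int(u[0])-2:int(u[0])+3].mean() if 3<u[0]<508 and 3<u[1]<380 else None)
print('knob wrist',[at(z,1.25) for z in(76,66,58)])
t=optics.read_camera('top').mean(2)
for q in(1.25,1.15): u=proj('top',[*knob(q),70]);print(q,u.round(0),t[int(u[1])-3:int(u[1])+4,int(u[0])-3:int(u[0])+4].astype(int).min())
```

```text
t 97.85 tcp [355.07 326.35 174.64] yaw -0.0909 tilt [-0.0006  0.0004] F [ 0.1  0.  -0.4] w 42.5 gf 0.0
t 97.8 tcp [355.1 326.5 174.9] yaw -0.091 F [ 0.1  0.  -0.4] w 42.5
cap [ 4.55196e+02  3.36706e+02 -9.80000e-02  5.21180e+01  1.24300e+03] [232.  83.]
cap [ 4.10966e+02  2.87113e+02 -4.90000e-02  8.53650e+01  1.27700e+03] [285. 122.]
cap [ 410.974  388.123    6.191   97.902 1284.   ] [188. 132.]
knob wrist [([337.0, -78.0], None), ([335.0, -73.0], None), ([333.0, -69.0], None)]
1.25 [186. 169.] 0
1.15 [188. 175.] 0
```

Run:
```python
from arc import *
g=np.load('t1.npy').mean(2);W=np.load('Wt1.npy')
m=np.zeros(g.shape,np.uint8);m[140:205,90:160]=(g[140:205,90:160]<45);n,L,s,ce=cv2.connectedComponentsWithStats(m)
i=1+s[1:,4].argmax();print(s[i],ce[i].round(1))
from scipy.optimize import minimize_scalar
def hull(q):
    a=np.linspace(0,2*np.pi,24);k=knob(q);P=[wproj(W,[k[0]+7*np.cos(t),k[1]+7*np.sin(t),z]) for t in a for z in(50.5,76.5)]
    return cv2.convexHull(np.array(P,np.float32))[:,0]
for q in(1.19,1.21,1.23,1.25,1.27,1.29): h=hullmask(hull(q),60,110,130,120);print(q,round(np.abs(h-(L==i)[110:230,60:190]).sum(),1))
```

```text
[108 161  28  23 422] [121.2 171.8]
1.19 912.4
1.21 642.7
1.23 347.3
1.25 144.9
1.27 351.5
1.29 652.8
```

The fit puts the bar at q = 1.25, so it is parked, and all three caps stand in the tray. Handing in.

```bash
python3 -c "
from rig import workorder
print(workorder.finish_job())"
```

```text
the job is handed in; nothing more can be done
None
```

I handed the job in after about 98 s: all three caps were seated, gauged hard against the go stop, and now stand upright in the steel tray with the bar parked; handing in returned no verdict.

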